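# Put the tall power pack on charge past the sprung dust flap

## Robot

A 6-joint arm with a two-finger parallel gripper is mounted at the origin on the work surface. World frame = base frame: x ahead of the robot, y to its left, z up, the work surface at z = 0. Lengths are in m, angles in rad, forces in N, time in s.
With the tool pointing down it reaches from about 0.4 to 0.925 m from the base axis. Payload 3.4 kg.
Tool frame: the origin (TCP) lies midway between the tips of the shut fingers; the grasp point (between the pads) lies 19 mm behind it; x points along the fingers, z is the direction in which the jaws open and shut, and the axes are right-handed (so a half turn about x gives the same grasp; the last joint's range is limited). The gripper opens to 85 mm and grips with 20 to 120 N. Pads are 22 mm wide; open, the fingers measure 114 mm over their backs; the gripper's body (76 mm by 85 mm) begins 54 mm behind the grasp point. The pads swing forward as they close: fully open they stand 13 mm farther back than shut.
Start: joints at [1.036, 0.307, 1.506, -0, 1.328, -0.073], TCP at [0.256, 0.515, 0.231] pointing down, gripper open.
Joint ranges: [-3.12, 3.12], [-1.05, 2.28], [0.14, 2.33], [-1.42, 4.57], [0.1, 2.73], [-2.68, 2.68]. Speed limits (rad/s): [2.57, 2.57, 3.14, 3.14, 3.14, 3.14].

## Interface

Orientations are given as a unit quaternion [x, y, z, w].
In Python, from station import arm, capture, order gives the robot as it stands. The module is installed in compiled form; this text tells all that it offers.
- The arm moves only by the tool play_rows, never from a script. Its arguments are lists of equal length, an entry for each row: "claw": the finger opening in mm, from 0 to 85.4; "linear": the shift along the world's x, y, z in units of 30 mm (1.0 is 30 mm), a list of three; "twist": the turn about the world's z in units of 5 degrees (1.0 is 5 degrees). In form: {"claw": [claw, ...], "linear": [[dx, dy, dz], ...], "twist": [twist, ...]}. A call has 1 to 12 rows; each row shifts and turns the pose as measured when the row begins; what a row does not reach is not made up. A row lasts 1/12 s, in which the tool goes at most 41.7 mm and 7.16 degrees, less where a joint would pass 70% of its speed; a pose out of reach is approached as far as the arm can. A call is refused whole if a number of a shift passes 1 or a number of a turn 1, either way. A call with a gripper value outside its range is refused whole. The fingers move at their own pace and stop on an object; "newtons" is the grip in N (left out, the last holds). Time passes only in rows, so rows that do not move let the fingers close. It gives the time, the measured TCP pose, the force and the opening at its end, in the units of the state.
- arm.state(): the state, without advancing time (a new reading comes with each control period).
- capture(name): name is "scene" or "top" or "wrist"; returns a dict with "img" (400x640x3 uint8, red, green, blue), "K" (3x3 intrinsics, pixels), "extrinsics" (4x4, takes a point from camera to world coordinates). Camera axes: x right, y down, z forward; pixel columns grow to the right and rows downward; lengths in m; the calibration is good to about 2 mm. A picture is of the moment at which its call begins. There is no depth.
- order.close_job(): hands the job in, once; it reports no verdict.
The state is a dict: "time": time; "joint_positions": joint angles; "joint_vel": joint speeds; "tau": joint torques, N m; "eef_pos": TCP position; "tool_rot": TCP orientation; "wrist_force": force on the tool from outside, world axes, zero at the start; "ft_torque": the same for the moment, N m; "gripper_width": finger opening in m.
Only numpy, scipy, OpenCV 4.12 (cv2) and the standard library are available. Lean on these libraries where they do the work, as an engineer would, in place of code of your own. Each camera call takes 0.05 s, during which the arm holds its last target.

## Task

Put the tall rectangular power pack from the wooden rack on charge: with the pack itself, contact tongue first, push the charging dock's spring-loaded dust flap open and slide the pack gently down past it, against the spring, until it is fully home on the stop, its sprung contact pad pressed right down. The stop sits at a different depth every time, so feel for it and never ram the pack. Let go, leave the pack standing upright in the dock, and do not disturb the other packs, tools and parts on the bench.

Things in the scene. Friction and masses are not known exactly. Their poses are not given: they have to be found in the camera images.
- pack: The pack to charge: black plastic bar 28 (x) by 46 mm (y), 130 mm tall, edges rounded 3 mm, 110 to 200 g. Its lowest 18 mm is a centred contact tongue 14 by 36 mm with square shoulders above. Origin: centre of the tongue's underside, z up; a half turn about z changes nothing. Stands tongue down in a rack pocket, origin 2 mm and head 132 mm above the bench. Grip the head across the 28 mm.
- pack_head (a point): Centre of the tall pack's flat top, 130 mm above the pack's origin; axes as the pack's. A grey band runs round the pack 45 mm below it.
- rack: Fixed light wood rack, 70 (x) by 280 (y) by 35 mm high; origin under its centre. Three pockets along its y axis at -90, 0 and +90 mm, each 30 x 48 mm and 15 mm deep with a deeper slot for the tongue, hold one pack each (1 mm play per side), long side along the rack's y. Which pack is in which pocket changes.
- dock: Fixed grey plastic charging dock, 100 (x) by 110 (y) by 105 mm high; origin under its centre. A vertical bay in its middle takes the pack (28 mm along the dock's x). An adjustable stop, different every time, ends the tongue's underside 65 to 83 mm below the mouth, so 47 to 65 mm of pack stays above. More than 30 N between pack and any part of the dock does damage.
- mouth (a point): Centre of the bay's mouth, level with the dock's top, 105 mm above the bench; axes as the dock's. Mouth 31 (x) by 49 mm (y), 1.5 mm play per side for the pack, sharp rim without funnel. The shut flap's top is 8 mm below. Once past the flap the pack is gripped by it: it does not drop by itself and is hard to pull back up.
- flap (a joint): Spring dust flap in the mouth, aluminium leaf 33 (x) by 46 by 3 mm, hinged along the dock's y, 19 mm to -x of the bay's centre, 9.5 mm below the mouth; swings down into the bay. Radians: 0 shut, 1.55 open. Spring 0.056 N m shut, 0.16 open: 5 to 8 N to push in, then it presses the pack with about 5 N to the +x wall, with 1 to 4 N of drag. About 1.4 with the pack in.
- seat (a joint): Sprung copper contact pad, 18 x 22 mm, in the stop at the bottom of the bay. Value: metres pressed down; 0 up, about 0.005 or a little more when the tongue rests on the two firm rubber ledges beside it: fully home. Its spring is weak (0.8 to 1.3 N); the ledges are stiff, about 10 N per mm, felt as a sharp rise in resistance.
- pack_short: Bystander in the rack: pack of the same section, only 85 mm tall.
- pack_round: Bystander in the rack: round pack, 28 mm diameter, 108 mm tall.
- jar: Bystander: glass jar, 60 mm diameter, 75 mm tall, upright; origin at the base.
- offcut: Bystander: wood offcut 90 x 50 x 40 mm.
- ring: Bystander: steel ring, 70 mm diameter, 25 mm high.
- file: Bystander: flat file, 295 mm long with its wooden handle, lying.
- screwdriver: Bystander: screwdriver, lying.
Mind the look-alikes: they are no part of the job. Of the things that look like the dock, the smaller one is meant.

How it is judged:
By the outcome, as a careful person would: the job done as asked, in the order asked, and still so for the second after the job is handed in, with the robot touching nothing.
It also fails if it takes over 67 s, if anything falls off the work surface, if the arm or the gripper's body presses on something with over 40 N, if the wrist force passes 120 N, or if a joint passes its speed limit or range.

## Working session

There is one attempt and no reset: what is moved stays moved. The work goes in short steps, Python scripts to look and compute and a tool call to move; the robot and the scene stay as the last step left them, time stands still between calls to the robot, and variables do not carry over. Pictures are saved under pics/ and viewed, and the job is handed in when it is done.

Besides the shell and the picture viewer there is one more tool, called after "Request:" as name(argument=value, ...) on one line, values as JSON. play_rows: Moves the arm, as the interface text tells. Its arguments: {"type":"object","properties":{"claw":{"type":"array","items":{"type":"number"}},"linear":{"type":"array","items":{"type":"array","items":{"type":"number"}}},"twist":{"type":"array","items":{"type":"number"}},"newtons":{"type":"number"}},"required":["claw","linear","twist"]}

```bash
mkdir -p pics; cat > h.py <<'E'
import numpy as np, cv2
from station import arm, capture, order
def cap(n,f):
    c=capture(n); cv2.imwrite('pics/'+f,cv2.cvtColor(c['img'],cv2.COLOR_RGB2BGR)); np.savez('pics/'+f[:-4],**c); return c
def load(f): return np.load('pics/'+f+'.npz')
def ray(c,u,v,z):
    K,E=c['K'],c['extrinsics']; d=E[:3,:3]@np.linalg.inv(K)@np.array([u,v,1.]); o=E[:3,3]; return o+d*(z-o[2])/d[2]
def proj(c,p):
    E=np.linalg.inv(c['extrinsics']); q=c['K']@(E[:3,:3]@np.array(p)+E[:3,3]); return q[:2]/q[2]
E
python3 - <<'E'
from h import *
for n in ('scene','top','wrist'):
    c=cap(n,n+'0.png'); print(n,c['K'].round(1).tolist(),c['extrinsics'].round(3).tolist())
print(arm.state())
E
```

```text
scene [[443.3, 0.0, 320.7], [0.0, 443.3, 204.5], [0.0, 0.0, 1.0]] [[-0.897, 0.269, -0.35, 0.948], [0.441, 0.516, -0.734, 0.851], [-0.017, -0.813, -0.582, 0.801], [0.0, 0.0, 0.0, 1.0]]
top [[517.4, 0.0, 328.8], [0.0, 517.4, 192.7], [0.0, 0.0, 1.0]] [[-0.017, -0.997, 0.07, 0.427], [-1.0, 0.016, -0.01, 0.002], [0.008, -0.07, -0.998, 1.507], [0.0, 0.0, 0.0, 1.0]]
wrist [[276.0, 0.0, 320.5], [0.0, 276.0, 198.3], [0.0, 0.0, 1.0]] [[0.444, 0.861, 0.247, 0.192], [0.896, -0.426, -0.124, 0.545], [-0.002, 0.276, -0.961, 0.375], [0.0, 0.0, 0.0, 1.0]]
{'time': 0.15, 'joint_positions': array([ 1.03648450e+00,  3.07435328e-01,  1.50736465e+00,  1.16481003e-05,
        1.32839668e+00, -7.35028414e-02]), 'joint_vel': array([-0.00079849, -0.00128055, -0.00439692, -0.00125181, -0.00055843,
        0.00079618]), 'tau': array([ 5.95686415e-04, -4.57980645e+01, -2.52220076e+01, -4.46262375e-04,
        8.57690815e-03,  3.12654947e-05]), 'eef_pos': array([0.25543888, 0.51456139, 0.23057635]), 'tool_rot': array([-0.3728595 ,  0.60147753,  0.37234133,  0.60046857]), 'wrist_force': array([-0.76578872,  0.71748224,  0.10593066]), 'ft_torque': array([ 0.01703321, -0.01757462, -0.02433353]), 'gripper_width': 0.08534435854227568}
```

View pics/scene0.png

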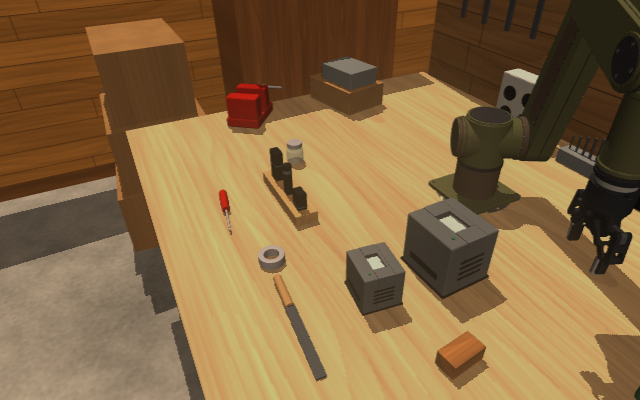

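View pics/top0.png

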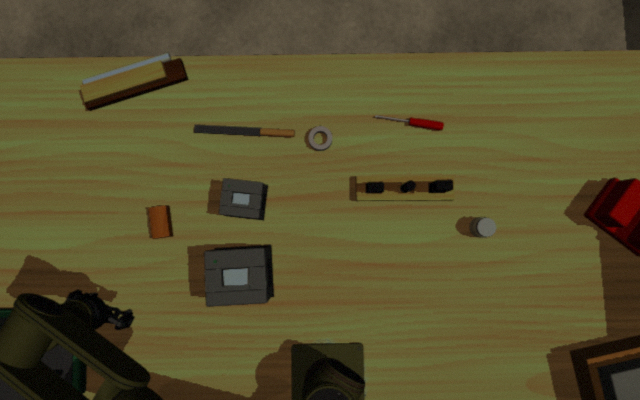

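View pics/wrist0.png

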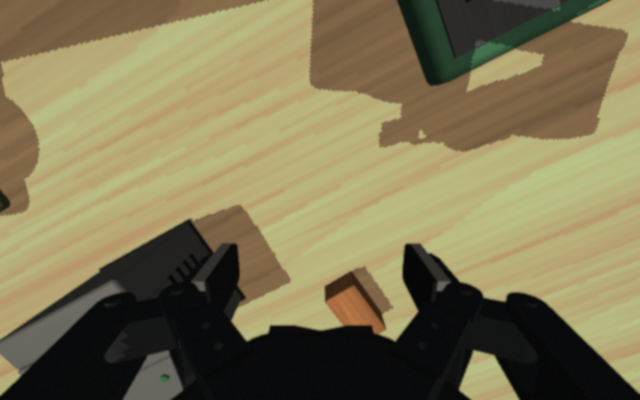

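Candidates for the pack, in the top view: (375,187), (408,187) and (441,186). In the scene view the tall one is at (276,163), the round one at (287,178) and the short one at (300,198). Docks are the small one at top (243,199) and the large one at top (238,276). Next, close crops to check these.

```bash
python3 - <<'E'
from h import *
t=cv2.imread('pics/top0.png');s=cv2.imread('pics/scene0.png')
a=cv2.resize(t[170:230,205:280],None,fx=5.3,fy=5.3,interpolation=cv2.INTER_CUBIC)
b=cv2.resize(t[165:215,345:465],None,fx=6.6,fy=6.6,interpolation=cv2.INTER_CUBIC)
cv2.imwrite('pics/c1.png',np.clip(a*1.8,0,255)); cv2.imwrite('pics/c2.png',np.clip(b*1.8,0,255))
cv2.imwrite('pics/c3.png',cv2.resize(s[135:240,250:330],None,fx=5.5,fy=5.5,interpolation=cv2.INTER_CUBIC))
cv2.imwrite('pics/c4.png',cv2.resize(s[235:320,335:415],None,fx=6,fy=6,interpolation=cv2.INTER_CUBIC))
E
```

```text
[ WARN:0@0.580] global loadsave.cpp:1063 imwrite_ Unsupported depth image for selected encoder is fallbacked to CV_8U.
```

View pics/c1.png

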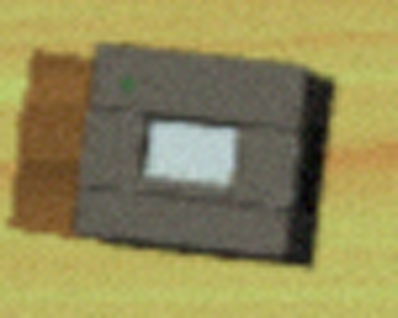

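View pics/c2.png

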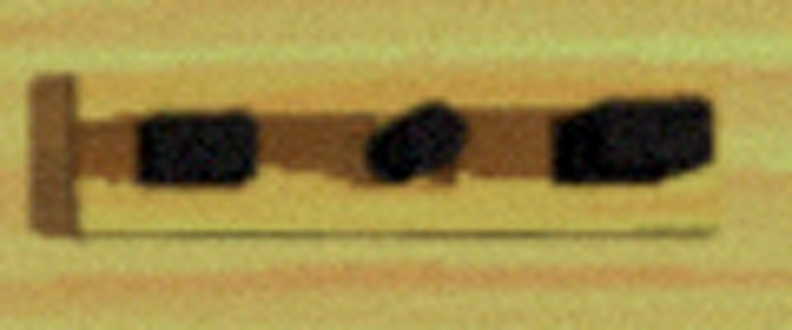

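View pics/c3.png

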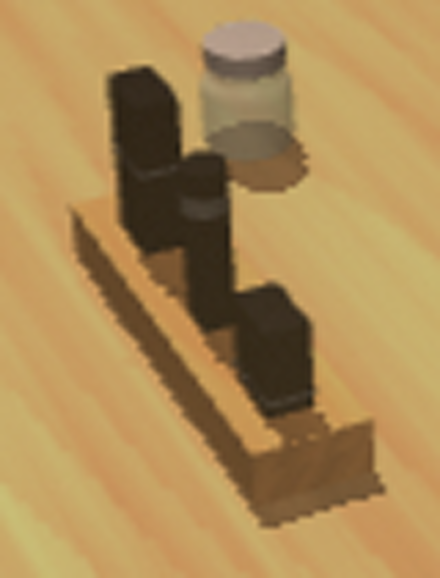

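View pics/c4.png

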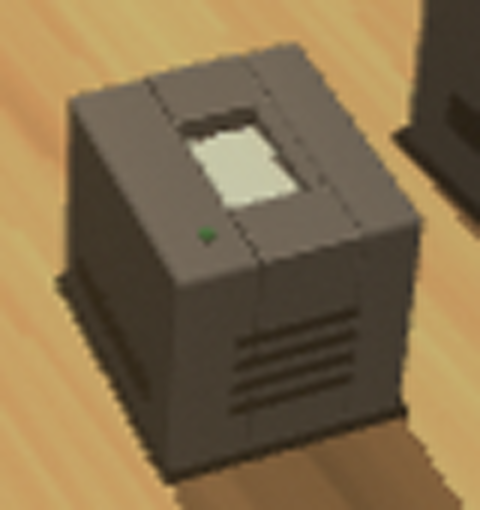

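The tall pack is the far one: scene (276,160), top (441,186), with its band about 45 mm below the head. The small dock is at top (243,199), with the bay's long side about along world y.

```bash
python3 - <<'E'
from h import *
t=load('top0');s=load('scene0')
def T(x,y,z): return ray(t,345+x/6.6,165+y/6.6,z).round(4)
print('tall head corners',[T(*p,.132) for p in [(603,100),(710,97),(712,160),(612,165)]])
print('rack top z=.035 corners',[T(*p,.035) for p in [(75,75),(75,232),(715,232)]], 'base?',T(715,232,0))
def D(x,y,z): return ray(t,205+x/5.3,170+y/5.3,z).round(4)
q=[D(*p,.105) for p in [(97,45),(307,67),(290,254),(77,234)]]
print('dock top',q,np.mean(q,0), np.linalg.norm(q[0]-q[1]),np.linalg.norm(q[1]-q[2]))
q=[D(*p,.097) for p in [(150,120),(238,127),(232,187),(143,180)]];print('flap',q,np.mean(q,0))
def S(x,y,z): return ray(s,335+x/6,235+y/6,z).round(4)
q=[S(*p,.105) for p in [(72,98),(298,43),(420,222),(178,285)]];print('dock top scene',q,np.mean(q,0))
q=[S(*p,.105) for p in [(180,125),(253,107),(0,0),(240,210)]];print('mouth scene',q)
def S2(x,y,z): return ray(s,250+x/5.5,135+y/5.5,z).round(4)
q=[S2(*p,.132) for p in [(109,72),(152,66),(178,98),(132,108)]];print('head scene',q,np.mean(q,0))
E
```

```text
tall head corners [array([ 0.5524, -0.2992,  0.132 ]), array([ 0.5529, -0.3427,  0.132 ]), array([ 0.5273, -0.3427,  0.132 ]), array([ 0.526 , -0.3021,  0.132 ])]
rack top z=.035 corners [array([ 0.5758, -0.0917,  0.035 ]), array([ 0.5077, -0.0903,  0.035 ]), array([ 0.5031, -0.3672,  0.035 ])] base? [ 0.505 -0.376  0.   ]
dock top [array([0.5687, 0.2745, 0.105 ]), array([0.5557, 0.1671, 0.105 ]), array([0.46  , 0.1765, 0.105 ]), array([0.472 , 0.2849, 0.105 ])] [0.5141  0.22575 0.105  ] 0.10818391747390185 0.09616054284372562
flap [array([0.5303, 0.2489, 0.097 ]), array([0.526 , 0.2037, 0.097 ]), array([0.4951, 0.207 , 0.097 ]), array([0.4995, 0.2526, 0.097 ])] [0.512725 0.22805  0.097   ]
dock top scene [array([0.5578, 0.1709, 0.105 ]), array([0.4614, 0.1834, 0.105 ]), array([0.4769, 0.2897, 0.105 ]), array([0.5727, 0.2766, 0.105 ])] [0.5172  0.23015 0.105  ]
mouth scene [array([0.5283, 0.2036, 0.105 ]), array([0.4978, 0.2077, 0.105 ]), array([0.5548, 0.1047, 0.105 ]), array([0.5325, 0.254 , 0.105 ])]
head scene [array([ 0.5528, -0.3434,  0.132 ]), array([ 0.5281, -0.3385,  0.132 ]), array([ 0.5292, -0.2961,  0.132 ]), array([ 0.5565, -0.2975,  0.132 ])] [ 0.54165  -0.318875  0.132   ]
```

```bash
python3 - <<'E'
from h import *
from scipy.spatial.transform import Rotation as R
s=arm.state(); M=R.from_quat(s['tool_rot']).as_matrix(); print(M.round(3)); print(np.degrees(np.arctan2(M[1,2],M[0,2])))
E
```

```text
[[-0.001 -0.896  0.445]
 [-0.001  0.445  0.896]
 [-1.     0.    -0.002]]
63.59743540185183
```

Request:
play_rows(claw=[85,85,85,85,85,85,85,85,85,85,85,85], linear=[[0.8,-0.8,0.2],[0.8,-0.8,0.2],[0.8,-0.8,0.2],[0.8,-0.8,0.2],[0.8,-0.8,0.2],[0.8,-0.8,0],[0.8,-0.8,0],[0.8,-0.8,0],[0.8,-0.8,0],[0.8,-0.8,0],[0.5,-0.8,0],[0.2,-0.8,0]], twist=[-1,-1,-1,-1,-1,-1,-1,-1,-1,-1,-1,-1])

```text
time: 1.15
eef_pos: [0.5221, 0.2166, 0.2577]
tool_rot: [-0.008, 0.709, 0.01, 0.705]
wrist_force: [0.4, -0.5, 0.2]
gripper_width: 0.085
```

```bash
cat >> h.py <<'E'
from scipy.spatial.transform import Rotation as R
def yaw(s=None):
    M=R.from_quat((s or arm.state())['tool_rot']).as_matrix(); return np.degrees(np.arctan2(M[1,2],M[0,2]))
E
python3 - <<'E'
from h import *
c=cap('wrist','w1.png'); print(yaw(),arm.state()['eef_pos'],c['extrinsics'].round(3).tolist())
print(proj(c,(.514,.228,.105)))
E
```

```text
1.0775058532804265 [0.52243825 0.21187819 0.25757979] [[1.0, 0.026, 0.003, 0.52], [0.026, -0.962, -0.272, 0.285], [-0.004, 0.272, -0.962, 0.402], [0.0, 0.0, 0.0, 1.0]]
[314.68910981 174.39044968]
```

View pics/w1.png

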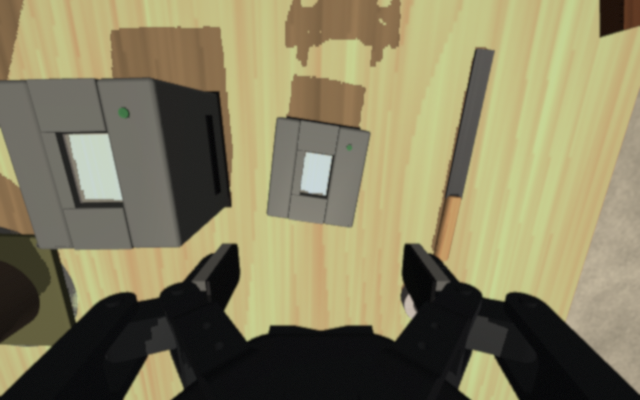

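```bash
python3 - <<'E'
from h import *
i=cv2.imread('pics/w1.png')[105:240,255:385]
cv2.imwrite('pics/c5.png',cv2.resize(i,None,fx=4.4,fy=4.4,interpolation=cv2.INTER_CUBIC))
E
```

```text
(no output)
```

View pics/c5.png

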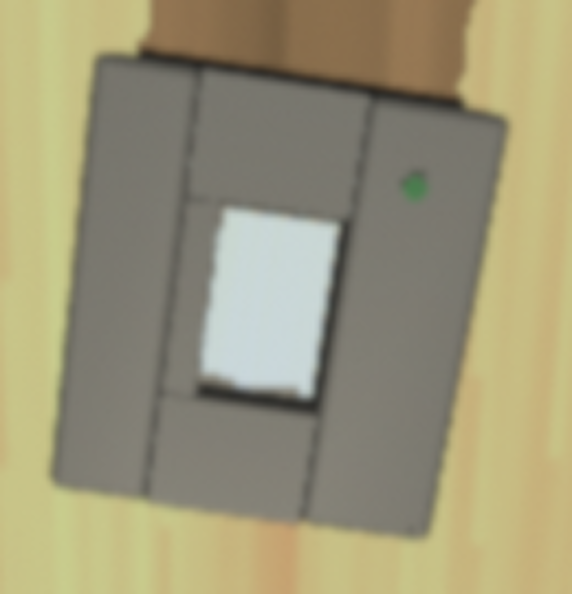

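```bash
python3 - <<'E'
from h import *
c=load('w1')
def W(x,y,z=.105): return ray(c,255+x/4.4,105+y/4.4,z)[:2]
for P in ([(222,206),(350,221),(320,411),(197,397)],[(99,55),(508,121),(427,537),(53,487)]):
    q=np.array([W(*p) for p in P]); print(q.round(4).tolist(),q.mean(0).round(4))
    e=[q[1]-q[0],q[2]-q[1],q[3]-q[2],q[0]-q[3]]; print([round(np.linalg.norm(v),4) for v in e],[round(np.degrees(np.arctan2(v[1],v[0])),1) for v in e])
E
```

```text
[[0.5036, 0.2522], [0.5349, 0.2494], [0.5291, 0.2011], [0.4978, 0.204]] [0.5164 0.2267]
[np.float64(0.0313), np.float64(0.0486), np.float64(0.0314), np.float64(0.0486)] [np.float64(-5.1), np.float64(-96.7), np.float64(174.8), np.float64(83.1)]
[[0.4743, 0.2866], [0.5715, 0.2741], [0.5583, 0.1676], [0.4606, 0.1788]] [0.5162 0.2268]
[np.float64(0.098), np.float64(0.1073), np.float64(0.0983), np.float64(0.1087)] [np.float64(-7.4), np.float64(-97.1), np.float64(173.5), np.float64(82.8)]
```

Request:
play_rows(claw=[85,85,85,85,85,85,85,85,85,85,85,85], linear=[[0,-1,0],[0,-1,0],[0,-1,0],[0,-1,0],[0,-1,0],[0,-1,0],[0.1,-1,0],[0.1,-1,0],[0.1,-1,0],[0.1,-1,0],[0.1,-1,0],[0.1,-1,0]], twist=[0,0,0,0,0,0,0,0,0,0,0,0])

```text
time: 2.2
eef_pos: [0.5361, -0.1591, 0.2538]
tool_rot: [-0.008, 0.711, 0.011, 0.703]
wrist_force: [0.4, -0.1, 0.1]
gripper_width: 0.0851
```

Request:
play_rows(claw=[85,85,85,85,85,85], linear=[[0,-1,0],[0,-1,0],[0,-1,0],[0,-1,0],[0,-0.8,0],[0,-0.3,0]], twist=[-0.4,0,0,0,0,0])

```text
time: 2.7
eef_pos: [0.5344, -0.3223, 0.2513]
tool_rot: [0.005, 0.713, -0.002, 0.702]
wrist_force: [0.0, 0.5, 0.0]
gripper_width: 0.0851
```

```bash
python3 - <<'E'
from h import *
c=cap('wrist','w2.png'); print(yaw(),arm.state()['eef_pos'])
print(proj(c,(.541,-.32,.132)))
E
```

```text
-0.585502290480879 [ 0.53441397 -0.32282972  0.25112597]
[329.76380374 190.10423369]
```

View pics/w2.png

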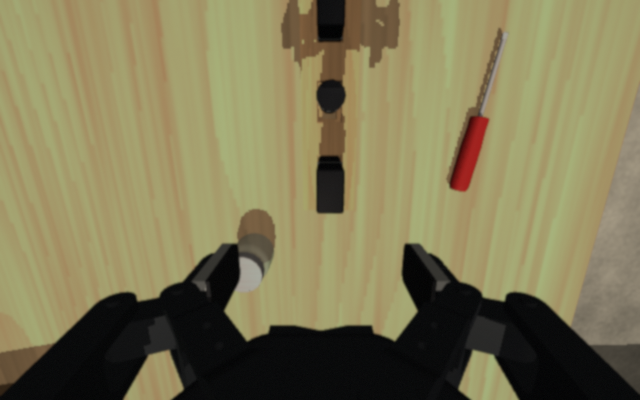

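```bash
python3 - <<'E'
from h import *
s=arm.state(); print(R.from_quat(s['tool_rot']).as_matrix().round(4).tolist())
i=cv2.imread('pics/w2.png')[140:225,300:360]
cv2.imwrite('pics/c6.png',np.clip(cv2.resize(i,None,fx=7,fy=7,interpolation=cv2.INTER_CUBIC).astype(float)*2.,0,255).astype(np.uint8))
c=load('w2'); print('jar top',ray(c,245,272,.075), 'left finger tip reach', ray(c,238,272,.075))
t=load('top0'); print('jar top', ray(t,484,227,.075))
E
```

```text
[[-0.0157, 0.0103, 0.9998], [0.0038, 0.9999, -0.0102], [-0.9999, 0.0037, -0.0158]]
jar top [ 0.43075546 -0.44457637  0.075     ] left finger tip reach [ 0.42151483 -0.44458     0.075     ]
jar top [ 0.42528702 -0.43974333  0.075     ]
```

View pics/c6.png

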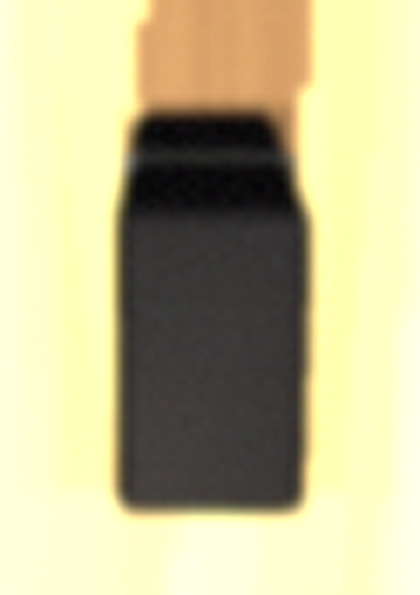

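```bash
python3 - <<'E'
from h import *
c=load('w2')
q=np.array([ray(c,300+x/7,140+y/7,.132)[:2] for x,y in [(120,210),(307,210),(305,511),(117,511)]]); print(q.round(4).tolist(),q.mean(0))
s=arm.state();print(s['eef_pos'],s['joint_positions'].round(3), yaw())
c=load('w1');print(R.from_matrix(c['extrinsics'][:3,:3]).as_euler('xyz',degrees=True))
E
```

```text
[[0.5288, -0.2999], [0.5546, -0.3001], [0.5549, -0.3438], [0.5278, -0.3437]] [ 0.54153667 -0.32189987]
[ 0.53441397 -0.32282972  0.25112597] [-0.608  0.37   1.356 -0.006  1.43  -0.596] -0.585502290480879
[164.20778939   0.25136824   1.49479888]
```

Request:
play_rows(claw=[85,85,85,85,85,85,85,85,85,85], linear=[[0.2,0,-0.5],[0.1,0,-0.6],[0,0,-0.6],[0,0,-0.6],[0,0,-0.6],[0,0,-0.6],[0,0,-0.5],[0,0,-0.4],[0,0,-0.2],[0,0,0]], twist=[0,0,0,0,0,0,0,0,0,0])

```text
time: 3.58
eef_pos: [0.5435, -0.3077, 0.1078]
tool_rot: [0.007, 0.713, 0.003, 0.701]
wrist_force: [-0.5, -0.0, 0.6]
gripper_width: 0.0852
```

```bash
cat >> h.py <<'E'
def st():
    s=arm.state(); M=R.from_quat(s['tool_rot']).as_matrix()
    print('t',round(s['time'],2),'p',s['eef_pos'].round(4),'yaw',round(yaw(s),2),'xax',M[:,0].round(4),'F',s['wrist_force'].round(2),'T',s['ft_torque'].round(3),'w',round(s['gripper_width'],4),'q',s['joint_positions'].round(3))
E
python3 - <<'E'
from h import *
st(); c=cap('wrist','w3.png'); st()
E
```

```text
t 3.58 p [ 0.5435 -0.3077  0.1078] yaw -0.26 xax [-0.0167  0.0139 -0.9998] F [-0.55 -0.04  0.59] T [ 0.013  0.019 -0.065] w 0.0852 q [-0.584  0.493  1.537  0.003  1.133 -0.581]
t 3.63 p [ 0.5436 -0.3077  0.1084] yaw -0.25 xax [-0.0163  0.0138 -0.9998] F [-0.45  0.55 -0.22] T [0.008 0.016 0.05 ] w 0.0848 q [-0.584  0.493  1.537  0.003  1.134 -0.581]
```

View pics/w3.png

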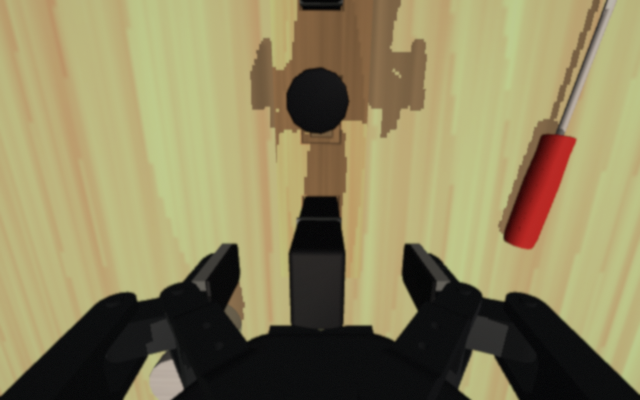

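Request:
play_rows(claw=[85,85,85,85,85], linear=[[0,-0.2,-0.1],[-0.05,-0.2,-0.1],[0,-0.1,-0.1],[0,0,-0.1],[0,0,0]], twist=[0,0,0,0,0])

```text
time: 4.05
eef_pos: [0.5445, -0.3249, 0.0993]
tool_rot: [0.005, 0.711, 0.002, 0.703]
wrist_force: [0.1, -0.8, -0.5]
gripper_width: 0.0847
```

```bash
python3 - <<'E'
from h import *
st()
E
```

```text
t 4.05 p [ 0.5445 -0.3249  0.0993] yaw -0.19 xax [-0.0104  0.0098 -0.9999] F [ 0.11 -0.76 -0.54] T [ 0.003 -0.031  0.039] w 0.0847 q [-0.606  0.51   1.53   0.002  1.115 -0.604]
```

Request:
play_rows(claw=[85,85,85,85], linear=[[-0.1,0.1,-0.1],[0,0,-0.05],[0,0,0],[0,0,0]], twist=[0,0,0,0])

```text
time: 4.38
eef_pos: [0.5411, -0.3223, 0.0949]
tool_rot: [0.005, 0.71, 0.002, 0.704]
wrist_force: [0.1, -0.5, 0.6]
gripper_width: 0.0846
```

```bash
python3 - <<'E'
from h import *
st()
E
```

```text
t 4.38 p [ 0.5411 -0.3223  0.0949] yaw -0.27 xax [-0.0095  0.0095 -0.9999] F [ 0.15 -0.53  0.58] T [-0.02   0.039  0.013] w 0.0846 q [-0.606  0.51   1.545  0.003  1.1   -0.602]
```

Request:
play_rows(claw=[60,45,36,32,29,26,24,22,22,22], linear=[[0,0,0],[0,0,0],[0,0,0],[0,0,0],[0,0,0],[0,0,0],[0,0,0],[0,0,0],[0,0,0],[0,0,0]], twist=[0,0,0,0,0,0,0,0,0,0], newtons=45)

```text
time: 5.22
eef_pos: [0.5417, -0.3222, 0.0953]
tool_rot: [0.005, 0.71, 0.002, 0.704]
wrist_force: [0.3, 0.2, -1.1]
gripper_width: 0.0274
```

```bash
python3 - <<'E'
from h import *
st(); c=cap('wrist','w4.png')
E
```

```text
t 5.22 p [ 0.5417 -0.3222  0.0953] yaw -0.24 xax [-0.0085  0.009  -0.9999] F [ 0.3   0.2  -1.12] T [ 0.002 -0.029 -0.029] w 0.0274 q [-0.605  0.509  1.545  0.003  1.1   -0.602]
```

View pics/w4.png

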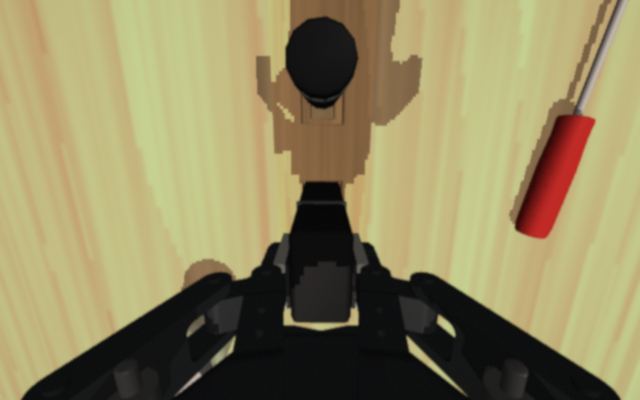

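Request:
play_rows(claw=[22,22,22,22,22,22], linear=[[0,0,0.15],[0,0,0.15],[0,0,0.15],[0,0,0.15],[0,0,0.15],[0,0,0]], twist=[0,0,0,0,0,0])

```text
time: 5.77
eef_pos: [0.5412, -0.3217, 0.1193]
tool_rot: [0.005, 0.711, 0.002, 0.704]
wrist_force: [0.6, -0.1, -1.3]
gripper_width: 0.0275
```

```bash
python3 - <<'E'
from h import *
st()
E
```

```text
t 5.77 p [ 0.5412 -0.3217  0.1193] yaw -0.24 xax [-0.0099  0.0101 -0.9999] F [ 0.57 -0.1  -1.33] T [-0.044 -0.018  0.023] w 0.0275 q [-0.605  0.484  1.519  0.003  1.152 -0.602]
```

Request:
play_rows(claw=[22,22,22,22,22,22,22,22,22,22,22,22], linear=[[0,0,0.2],[0,0,0.3],[0,0,0.4],[0,0,0.4],[0,0,0.4],[0,0,0.4],[0,0,0.4],[0,0,0.4],[0,0,0.4],[0,0,0.3],[0,0,0.2],[0,0,0.1]], twist=[0,0,0,0,0,0,0,0,0,0,0,0])

```text
time: 6.77
eef_pos: [0.5388, -0.3206, 0.2481]
tool_rot: [0.005, 0.711, 0.002, 0.703]
wrist_force: [-0.8, -0.2, -1.7]
gripper_width: 0.0274
```

```bash
python3 - <<'E'
from h import *
st()
E
```

```text
t 6.77 p [ 0.5388 -0.3206  0.2481] yaw -0.24 xax [-0.0112  0.0102 -0.9999] F [-0.83 -0.23 -1.65] T [-0.003 -0.071  0.021] w 0.0274 q [-0.605  0.376  1.355  0.002  1.425 -0.601]
```

Request:
play_rows(claw=[22,22,22,22,22,22,22,22,22,22,22,22], linear=[[0,0.3,0],[0,0.5,0],[0,0.7,0],[0,0.7,0],[0,0.7,0],[0,0.7,0],[0,0.7,0],[0,0.7,0],[0,0.7,0],[0,0.7,0],[0,0.7,0],[0,0.7,0]], twist=[0,-0.2,-0.2,-0.2,-0.2,-0.2,-0.2,-0.2,0,0,0,0])

```text
time: 7.77
eef_pos: [0.5314, -0.073, 0.2411]
tool_rot: [0.055, 0.714, -0.044, 0.697]
wrist_force: [0.3, -0.6, -0.8]
gripper_width: 0.0274
```

Request:
play_rows(claw=[22,22,22,22,22,22,22,22,22,22,22,22], linear=[[0,0.7,0],[0,0.7,0],[0,0.7,0],[0,0.7,0],[0,0.7,0],[0,0.7,0],[0,0.7,0],[0,0.7,0],[0,0.6,0],[0,0.4,0],[0,0.3,0],[0,0.2,0]], twist=[0,0,0,0,0,0,0,0,0,0,0,0])

```text
time: 8.77
eef_pos: [0.5178, 0.1602, 0.2328]
tool_rot: [0.054, 0.721, -0.041, 0.689]
wrist_force: [0.4, 0.3, -1.3]
gripper_width: 0.0281
```

```bash
python3 - <<'E'
from h import *
st()
E
```

```text
t 8.77 p [0.5178 0.1602 0.2328] yaw -7.68 xax [-0.0438  0.0215 -0.9988] F [ 0.36  0.28 -1.3 ] T [-0.038 -0.028 -0.056] w 0.0281 q [0.202 0.279 1.546 0.03  1.356 0.329]
```

Request:
play_rows(claw=[22,22,22,22,22,22,22,22,22,22,22,22], linear=[[0,0.2,0.1],[0,0.2,0.1],[0,0.2,0.1],[0,0.2,0.1],[0,0.2,0.1],[0,0.2,0.1],[0,0.2,0.1],[0,0.2,0.1],[0,0.2,0],[0,0.1,0],[0,0,0],[0,0,0]], twist=[0,0,0,0,0,0,0,0,0,0,0,0])

```text
time: 9.77
eef_pos: [0.5182, 0.2218, 0.2598]
tool_rot: [0.054, 0.721, -0.042, 0.69]
wrist_force: [-0.3, -0.1, -0.8]
gripper_width: 0.0278
```

```bash
python3 - <<'E'
from h import *
st()
E
```

```text
t 9.77 p [0.5182 0.2218 0.2598] yaw -7.8 xax [-0.043   0.0206 -0.9989] F [-0.27 -0.06 -0.82] T [ 0.031 -0.026 -0.056] w 0.0278 q [0.308 0.288 1.462 0.033 1.427 0.439]
```

Request:
play_rows(claw=[22,22,22,22,22,22,22], linear=[[0.5,0.1,0],[0.9,0.3,0],[0.9,0.3,0],[0.9,0.3,0],[0.9,0.3,0],[0.4,0.1,0],[0,0,0]], twist=[0,0,0,0,0,0,0])

```text
time: 10.35
eef_pos: [0.6551, 0.2627, 0.2575]
tool_rot: [0.053, 0.723, -0.044, 0.688]
wrist_force: [0.4, 0.7, -2.1]
gripper_width: 0.0273
```

```bash
python3 - <<'E'
from h import *
st()
E
```

```text
t 10.35 p [0.6551 0.2627 0.2575] yaw -7.86 xax [-0.0487  0.0171 -0.9987] F [ 0.42  0.72 -2.06] T [-0.032 -0.089  0.019] w 0.0273 q [0.305 0.498 1.127 0.031 1.557 0.442]
```

Request:
play_rows(claw=[22,22,22,22,22,22,22], linear=[[-0.9,-0.3,0],[-0.9,-0.3,0],[-0.9,-0.3,0],[-0.9,-0.3,0],[-0.9,-0.3,0],[0,0,0],[0,0,0]], twist=[0,0,0,0,0,0,0])

```text
time: 10.93
eef_pos: [0.5079, 0.2117, 0.2506]
tool_rot: [0.052, 0.727, -0.047, 0.683]
wrist_force: [0.3, -0.9, -1.8]
gripper_width: 0.0274
```

```bash
python3 - <<'E'
from h import *
st()
E
```

```text
t 10.93 p [0.5079 0.2117 0.2506] yaw -8.0 xax [-0.0619  0.0118 -0.998 ] F [ 0.27 -0.86 -1.76] T [ 0.036 -0.128  0.031] w 0.0274 q [0.298 0.286 1.489 0.03  1.422 0.433]
```

Request:
play_rows(claw=[22,22,22,22,22], linear=[[0,0,1],[0,0,1],[0,0,1],[0,0,0],[0,0,0]], twist=[0,0,0,0,0])

```text
time: 11.35
eef_pos: [0.5034, 0.2097, 0.3424]
tool_rot: [0.051, 0.729, -0.048, 0.681]
wrist_force: [1.1, -0.2, -2.0]
gripper_width: 0.0275
```

```bash
python3 - <<'E'
from h import *
st()
E
```

```text
t 11.35 p [0.5034 0.2097 0.3424] yaw -8.06 xax [-0.0684  0.0094 -0.9976] F [ 1.09 -0.17 -1.98] T [-0.027 -0.009  0.008] w 0.0275 q [0.297 0.233 1.336 0.029 1.635 0.439]
```

Request:
play_rows(claw=[22,22,22,22,22], linear=[[0,0,-1],[0,0,-1],[0,0,-1],[0,0,0],[0,0,0]], twist=[0,0,0,0,0])

```text
time: 11.77
eef_pos: [0.5049, 0.2098, 0.2504]
tool_rot: [0.052, 0.727, -0.047, 0.683]
wrist_force: [-0.1, 0.1, -0.6]
gripper_width: 0.0276
```

```bash
python3 - <<'E'
from h import *
st()
E
```

```text
t 11.77 p [0.5049 0.2098 0.2504] yaw -8.08 xax [-0.062   0.0111 -0.998 ] F [-0.09  0.05 -0.64] T [-0.027 -0.064 -0.062] w 0.0276 q [0.297 0.282 1.496 0.029 1.42  0.433]
```

Request:
play_rows(claw=[22,22,22,22,22,22,22,22,22,22,22,22], linear=[[0,0,0.5],[0,0,0.5],[0,0,0.5],[0,0,0.5],[0,0,0.5],[0,0,0.5],[0,0,0.3],[0,0,-1],[0,0,-1],[0,0,-1],[0,0,0],[0,0,0]], twist=[0,0,0,0,0,0,0,0,0,0,0,0])

```text
time: 12.77
eef_pos: [0.5105, 0.2113, 0.2764]
tool_rot: [0.055, 0.721, -0.045, 0.689]
wrist_force: [0.7, -0.6, -0.5]
gripper_width: 0.0277
```

```bash
python3 - <<'E'
from h import *
st()
E
```

```text
t 12.77 p [0.5105 0.2113 0.2764] yaw -8.08 xax [-0.0451  0.0164 -0.9988] F [ 0.72 -0.6  -0.46] T [-0.038 -0.085 -0.005] w 0.0277 q [0.297 0.263 1.455 0.029 1.462 0.434]
```

Request:
play_rows(claw=[22,22,22,22,22,22,22,22,22,22,22,22], linear=[[0,-0.2,0],[0,-0.4,0],[0,-0.4,0],[0,-0.4,0],[0,-0.4,0],[0,-0.4,0],[0,-0.4,0],[0,-0.4,0],[0,-0.4,0],[0,-0.4,0],[0,-0.4,0],[0,-0.4,0]], twist=[0,0,0,0,0,0,0,0,0,0,0,0])

```text
time: 13.77
eef_pos: [0.5138, 0.0585, 0.2862]
tool_rot: [0.056, 0.717, -0.045, 0.694]
wrist_force: [0.7, 0.6, -1.6]
gripper_width: 0.0274
```

```bash
python3 - <<'E'
from h import *
st()
E
```

```text
t 13.77 p [0.5138 0.0585 0.2862] yaw -8.17 xax [-0.0311  0.0177 -0.9994] F [ 0.7   0.64 -1.64] T [ 0.042 -0.08   0.004] w 0.0274 q [0.018 0.202 1.514 0.018 1.456 0.159]
```

Request:
play_rows(claw=[22,22,22,22,22,22,22,22,22,22,22,22], linear=[[0,-0.4,0],[0,-0.4,0],[0,-0.4,0],[0,-0.4,0],[0,-0.4,0],[0,-0.4,0],[0,-0.4,0],[0,-0.4,0],[0,-0.4,0],[0,-0.4,0],[0,-0.3,0],[0,-0.2,0]], twist=[0,0,0,0,0,0,0,0,0,0,0,0])

```text
time: 14.77
eef_pos: [0.5088, -0.098, 0.2881]
tool_rot: [0.059, 0.716, -0.05, 0.694]
wrist_force: [-0.1, -0.1, -2.2]
gripper_width: 0.0276
```

```bash
python3 - <<'E'
from h import *
st()
E
```

```text
t 14.77 p [ 0.5088 -0.098   0.2881] yaw -8.81 xax [-0.0295  0.0159 -0.9994] F [-0.12 -0.1  -2.21] T [ 0.017 -0.083 -0.039] w 0.0276 q [-0.277  0.204  1.507  0.007  1.464 -0.124]
```

Request:
play_rows(claw=[22,22,22,22,22,22,22,22,22,22,22,22], linear=[[0,-0.4,0.5],[0,-0.4,0.5],[0,-0.4,0.5],[0,-0.4,0.5],[0,-0.4,0.5],[0,-0.4,0.5],[0,-0.2,0.3],[0,0,-1],[0,0,-1],[0,0,-1],[0,0,0],[0,0,0]], twist=[0,0,0,0,0,0,0,0,0,0,0,0])

```text
time: 15.77
eef_pos: [0.5052, -0.1847, 0.3014]
tool_rot: [0.061, 0.714, -0.051, 0.695]
wrist_force: [-0.2, 0.0, -0.1]
gripper_width: 0.0275
```

```bash
python3 - <<'E'
from h import *
st()
E
```

```text
t 15.77 p [ 0.5052 -0.1847  0.3014] yaw -9.11 xax [-0.0259  0.0163 -0.9995] F [-0.21  0.01 -0.1 ] T [-0.013 -0.021  0.016] w 0.0275 q [-0.432  0.224  1.446  0.004  1.501 -0.273]
```

Request:
play_rows(claw=[22,22,22,22,22,22,22,22,22,22,22,22], linear=[[0,0,0.5],[0,0,0.5],[0,0,0.5],[0,0,0.5],[0,0,0.5],[0,0,0.5],[0,0,0.3],[0,0,-1],[0,0,-1],[0,0,-1],[0,0,-0.7],[0,0,0]], twist=[0,0,0,0,0,0,0,0,0,0,0,0])

```text
time: 16.77
eef_pos: [0.5105, -0.1851, 0.3129]
tool_rot: [0.057, 0.705, -0.053, 0.705]
wrist_force: [0.2, 0.5, -2.0]
gripper_width: 0.0276
```

```bash
python3 - <<'E'
from h import *
st()
E
```

```text
t 16.77 p [ 0.5105 -0.1851  0.3129] yaw -8.92 xax [ 0.0013  0.0065 -1.    ] F [ 0.21  0.48 -1.99] T [0.023 0.021 0.026] w 0.0276 q [-0.43   0.21   1.437  0.006  1.497 -0.275]
```

Request:
play_rows(claw=[22,22,22,22,22,22,22,22,22,22,22,22], linear=[[0,0.2,0],[0,0.3,0],[0,0.3,0],[0,0.3,0],[0,0.3,0],[0,0.3,0],[0,0.3,0],[0,0.3,0],[0,0.3,0],[0,0.3,0],[0,0.3,0],[0,0.3,0]], twist=[0.05,0.05,0.05,0.05,0.05,0.05,0,0,0,0,0,0])

```text
time: 17.77
eef_pos: [0.5141, -0.07, 0.3228]
tool_rot: [0.046, 0.701, -0.043, 0.711]
wrist_force: [-0.1, 0.5, -1.5]
gripper_width: 0.0275
```

```bash
python3 - <<'E'
from h import *
st()
E
```

```text
t 17.77 p [ 0.5141 -0.07    0.3228] yaw -7.22 xax [ 0.0143  0.003  -0.9999] F [-0.06  0.51 -1.47] T [ 0.061  0.04  -0.011] w 0.0275 q [-0.221  0.161  1.476  0.006  1.491 -0.096]
```

Request:
play_rows(claw=[22,22,22,22,22,22,22,22,22,22,22,22], linear=[[0,0.3,0],[0,0.3,0],[0,0.3,0],[0,0.3,0],[0,0.3,0],[0,0.3,0],[0,0.3,0],[0,0.3,0],[0,0.3,0],[0,0.3,0],[0,0.3,0],[0,0.3,0]], twist=[0,0,0,0,0,0,0,0,0,0,0,0])

```text
time: 18.77
eef_pos: [0.5138, 0.0499, 0.3222]
tool_rot: [0.046, 0.701, -0.043, 0.71]
wrist_force: [0.6, 0.0, -1.5]
gripper_width: 0.0278
```

Request:
play_rows(claw=[22,22,22,22,22,22,22,22,22,22,22,22], linear=[[0,0.3,0],[0,0.3,0],[0,0.3,0],[0,0.3,0],[0,0.3,0],[0,0.3,0],[0,0.3,0],[0,0.3,0],[0,0.3,0],[0,0.3,0],[0,0.3,0],[0,0.3,0]], twist=[0,0,0,0,0,0,0,0,0,0,0,0])

```text
time: 19.77
eef_pos: [0.5136, 0.17, 0.3221]
tool_rot: [0.046, 0.701, -0.043, 0.71]
wrist_force: [0.2, -0.7, -1.3]
gripper_width: 0.0273
```

```bash
python3 - <<'E'
from h import *
st()
E
```

```text
t 19.77 p [0.5136 0.17   0.3221] yaw -7.22 xax [ 0.0132  0.0032 -0.9999] F [ 0.15 -0.66 -1.31] T [-0.    -0.029  0.007] w 0.0273 q [ 0.242  0.194  1.435 -0.     1.499  0.368]
```

Request:
play_rows(claw=[22,22,22,22,22,22,22,22,22,22,22,22], linear=[[0,0.3,0],[0,0.3,0],[0,0.3,0],[0.1,0.3,0],[0,0.3,0],[0,0.2,0],[0,0.1,0],[0,0,0],[0,0,0.8],[0,0,0.8],[0,0,0],[0,0,0]], twist=[0,0,0,0,0,0,0,0,0,0,0,0])

```text
time: 20.77
eef_pos: [0.5156, 0.2315, 0.3689]
tool_rot: [0.044, 0.703, -0.043, 0.709]
wrist_force: [0.2, 0.3, -2.9]
gripper_width: 0.0274
```

```bash
python3 - <<'E'
from h import *
st()
E
```

```text
t 20.77 p [0.5156 0.2315 0.3689] yaw -7.1 xax [ 8.1e-03  5.0e-04 -1.0e+00] F [ 0.24  0.29 -2.88] T [ 0.019 -0.023 -0.043] w 0.0274 q [ 0.349  0.216  1.294 -0.002  1.624  0.473]
```

Request:
play_rows(claw=[22,22,22,22,22,22,22,22,22,22,22,22], linear=[[0,0,-0.2],[0,0,-0.3],[0,0,-0.4],[0,0,-0.4],[0,0,-0.4],[0,0,-0.4],[0,0,-0.4],[0,0,-0.4],[0,0,-0.4],[0,0,-0.3],[0,0,-0.2],[0,0,-0.1]], twist=[0,0,0,0,0,0,0,0,0,0,0,0])

```text
time: 21.77
eef_pos: [0.5053, 0.2252, 0.2268]
tool_rot: [0.041, 0.711, -0.049, 0.701]
wrist_force: [-0.3, -0.1, -0.9]
gripper_width: 0.0274
```

```bash
python3 - <<'E'
from h import *
st(); cap('wrist','w5.png'); cap('scene','s5.png'); cap('top','t5.png')
s=cv2.imread('pics/s5.png')[150:350,280:480]; cv2.imwrite('pics/s5c.png',cv2.resize(s,None,fx=3,fy=3,interpolation=cv2.INTER_CUBIC))
E
```

```text
t 21.77 p [0.5053 0.2252 0.2268] yaw -7.3 xax [-0.0151 -0.009  -0.9998] F [-0.34 -0.08 -0.88] T [-0.002  0.006  0.044] w 0.0274 q [ 0.345  0.289  1.545 -0.004  1.325  0.473]
```

View pics/w5.png

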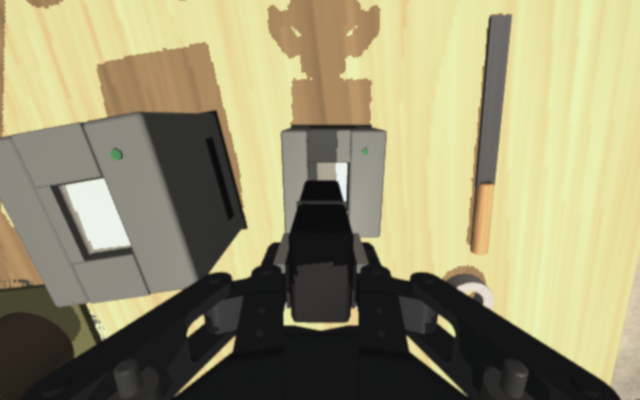

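View pics/s5c.png

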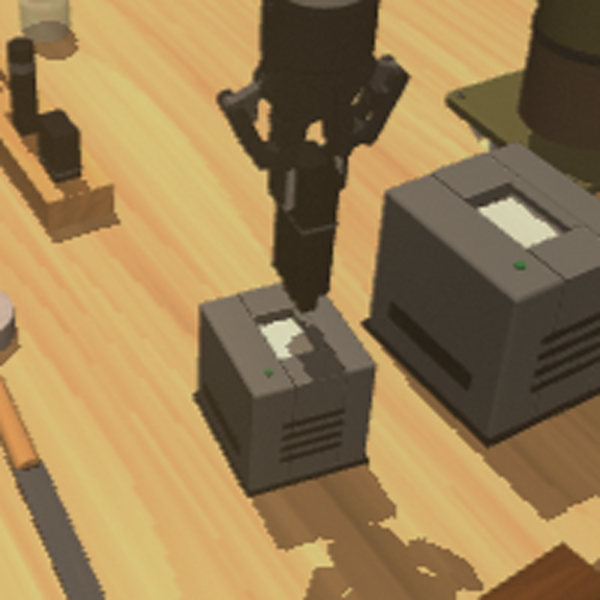

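Request:
play_rows(claw=[22,22,22,22,22,22,22,22,22,22,22,22], linear=[[0,0,0.5],[0,0,0.5],[0,0,0.5],[0,0,0.5],[0,0,0.5],[0,0,0.5],[0,0,0.3],[0,0,-1],[0,0,-1],[0,0,-1],[0,0,0],[0,0,0]], twist=[0,0,0,0,0,0,0,0,0,0,0,0])

```text
time: 22.92
eef_pos: [0.5141, 0.2286, 0.2547]
tool_rot: [0.046, 0.699, -0.043, 0.712]
wrist_force: [1.0, -0.1, 0.1]
gripper_width: 0.0274
```

```bash
python3 - <<'E'
from h import *
st()
E
```

```text
t 22.92 p [0.5141 0.2286 0.2547] yaw -7.28 xax [ 0.0178  0.0028 -0.9998] F [ 1.03 -0.08  0.15] T [ 0.002  0.011 -0.03 ] w 0.0274 q [ 0.346  0.263  1.509 -0.003  1.351  0.473]
```

Request:
play_rows(claw=[22,22,22,22,22,22], linear=[[0,0,-0.4],[0,0,-0.4],[0,0,-0.3],[0,0,-0.1],[0,0,0],[0,0,0]], twist=[0,0,0,0,0,0])

```text
time: 23.42
eef_pos: [0.5193, 0.2305, 0.2268]
tool_rot: [0.048, 0.695, -0.042, 0.716]
wrist_force: [-0.4, 0.1, -1.0]
gripper_width: 0.0277
```

```bash
python3 - <<'E'
from h import *
st()
E
```

```text
t 23.42 p [0.5193 0.2305 0.2268] yaw -7.28 xax [ 0.0302  0.0073 -0.9995] F [-0.43  0.15 -1.01] T [0.006 0.049 0.004] w 0.0277 q [ 0.346  0.285  1.551 -0.004  1.274  0.474]
```

Request:
play_rows(claw=[22,22,22,22,22,22,22,22,22,22,22,22], linear=[[0,0,0.3],[0,0,0.3],[0,0,0.3],[0,0,0.3],[0,0,0.3],[0,0,-0.5],[0,0,-0.5],[0,0,-0.5],[0,0,1],[0,0,1],[0,0,0],[0,0,0]], twist=[0,0,0,0,0,0,0,0,0,0,0,0])

```text
time: 24.42
eef_pos: [0.5198, 0.2307, 0.3016]
tool_rot: [0.049, 0.692, -0.04, 0.719]
wrist_force: [0.9, 0.5, -2.1]
gripper_width: 0.0277
```

```bash
python3 - <<'E'
from h import *
st()
E
```

```text
t 24.42 p [0.5198 0.2307 0.3016] yaw -7.29 xax [ 0.0385  0.0103 -0.9992] F [ 0.88  0.5  -2.13] T [0.041 0.023 0.027] w 0.0277 q [ 0.346  0.232  1.436 -0.003  1.434  0.473]
```

Request:
play_rows(claw=[22,22,22,22,22,22,22], linear=[[0.5,0.2,0],[0.9,0.35,0],[0.9,0.35,0],[0.9,0.35,0],[0.9,0.35,0],[0.4,0.1,0],[0,0,0]], twist=[0,0,0,0,0,0,0])

```text
time: 25.0
eef_pos: [0.6578, 0.2831, 0.3016]
tool_rot: [0.049, 0.692, -0.04, 0.719]
wrist_force: [0.4, 0.3, -1.7]
gripper_width: 0.0277
```

```bash
python3 - <<'E'
from h import *
st()
E
```

```text
t 25.0 p [0.6578 0.2831 0.3016] yaw -7.28 xax [ 0.0395  0.0106 -0.9992] F [ 0.42  0.27 -1.72] T [0.018 0.011 0.007] w 0.0277 q [ 0.349  0.45   1.103 -0.004  1.548  0.476]
```

Request:
play_rows(claw=[22,22,22,22,22,22,22], linear=[[-0.9,-0.35,0],[-0.9,-0.35,0],[-0.9,-0.35,0],[-0.9,-0.35,0],[-0.9,-0.35,0],[0,0,0],[0,0,0]], twist=[0,0,0,0,0,0,0])

```text
time: 25.58
eef_pos: [0.5106, 0.2262, 0.2928]
tool_rot: [0.047, 0.697, -0.042, 0.714]
wrist_force: [-0.2, 1.2, -2.0]
gripper_width: 0.0275
```

```bash
python3 - <<'E'
from h import *
st()
E
```

```text
t 25.58 p [0.5106 0.2262 0.2928] yaw -7.28 xax [ 0.0253  0.0058 -0.9997] F [-0.16  1.16 -1.98] T [ 0.068 -0.027 -0.011] w 0.0275 q [ 0.343  0.229  1.461 -0.003  1.426  0.471]
```

Request:
play_rows(claw=[22,22,22,22,22,22,22], linear=[[0.5,0.2,0],[0.9,0.35,0],[0.9,0.35,0],[0.9,0.35,0],[0.9,0.35,0],[0.4,0.1,0],[0,0,0]], twist=[0,0,0,0,0,0,0])

```text
time: 26.17
eef_pos: [0.6472, 0.2784, 0.2933]
tool_rot: [0.047, 0.697, -0.042, 0.714]
wrist_force: [-0.2, 0.5, -1.9]
gripper_width: 0.0275
```

Request:
play_rows(claw=[22,22,22,22,22,22,22,22], linear=[[-0.9,-0.35,0],[-0.9,-0.35,0],[-0.9,-0.35,0],[-0.9,-0.35,0],[-0.9,-0.35,0],[0,0,0],[0,0,0],[0,0,0]], twist=[0,0,0,0,0,0,0,0])

```text
time: 26.83
eef_pos: [0.5018, 0.2225, 0.287]
tool_rot: [0.046, 0.7, -0.043, 0.711]
wrist_force: [0.1, 0.4, -1.9]
gripper_width: 0.0271
```

```bash
python3 - <<'E'
from h import *
st()
E
```

```text
t 26.83 p [0.5018 0.2225 0.287 ] yaw -7.27 xax [ 0.015   0.0029 -0.9999] F [ 0.05  0.36 -1.87] T [-0.005  0.078  0.007] w 0.0271 q [ 0.342  0.224  1.482 -0.002  1.42   0.469]
```

Request:
play_rows(claw=[22,22,22,22,22,22,22,22,22,22,22,22], linear=[[0.05,0,-0.1],[0.05,0,-0.2],[0.05,0,-0.2],[0.05,0,-0.2],[0.05,0,-0.2],[0.05,0,-0.2],[0.05,0,-0.2],[0.05,0,-0.2],[0,0,-0.2],[0,0,-0.2],[0,0,-0.1],[0,0,0]], twist=[0,0,0,0,0,0,0,0,0,0,0,0])

```text
time: 27.83
eef_pos: [0.5189, 0.2237, 0.218]
tool_rot: [0.046, 0.701, -0.044, 0.711]
wrist_force: [-0.2, -1.0, -0.9]
gripper_width: 0.0275
```

```bash
python3 - <<'E'
from h import *
st()
E
```

```text
t 27.83 p [0.5189 0.2237 0.218 ] yaw -7.29 xax [ 0.0141  0.0026 -0.9999] F [-0.2  -1.01 -0.94] T [-0.008 -0.015 -0.001] w 0.0275 q [ 0.334  0.296  1.558 -0.002  1.273  0.461]
```

Request:
play_rows(claw=[22,22,22,22], linear=[[-0.06,0.05,0],[-0.06,0.05,0],[0,0,0],[0,0,0]], twist=[0,0,0,0])

```text
time: 28.17
eef_pos: [0.5149, 0.2271, 0.2186]
tool_rot: [0.046, 0.701, -0.044, 0.711]
wrist_force: [0.6, -0.1, -1.3]
gripper_width: 0.0275
```

```bash
python3 - <<'E'
from h import *
st(); cap('wrist','w6.png'); cap('scene','s6.png')
s=cv2.imread('pics/s6.png')[170:330,310:470]; cv2.imwrite('pics/s6c.png',cv2.resize(s,None,fx=3.7,fy=3.7,interpolation=cv2.INTER_CUBIC))
E
```

```text
t 28.17 p [0.5149 0.2271 0.2186] yaw -7.29 xax [ 0.0148  0.0031 -0.9999] F [ 0.59 -0.06 -1.33] T [-0.031 -0.012  0.02 ] w 0.0275 q [ 0.342  0.292  1.562 -0.002  1.272  0.469]
```

View pics/w6.png

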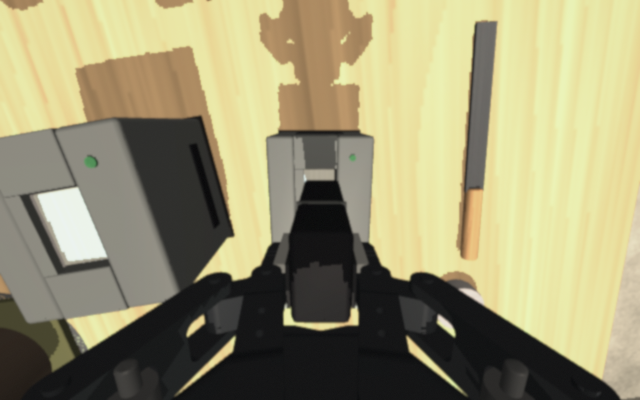

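View pics/s6c.png

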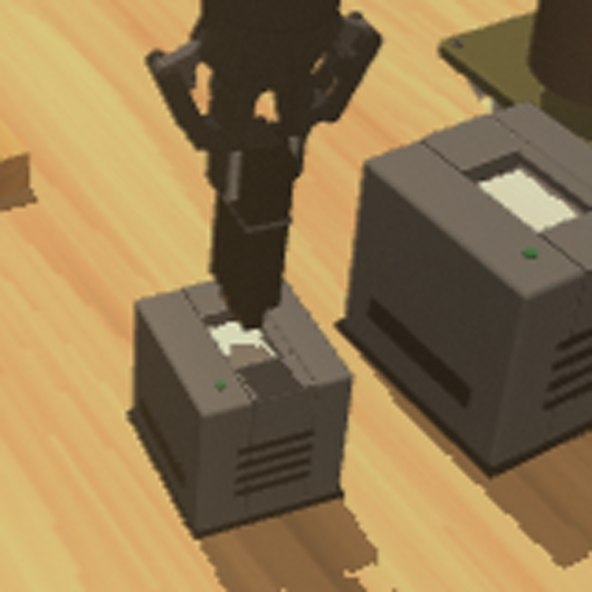

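Request:
play_rows(claw=[22,22,22,22,22,22,22,22,22,22], linear=[[0,0,-0.1],[0,0,-0.1],[0,0,-0.1],[0,0,-0.1],[0,0,-0.1],[0,0,-0.1],[0,0,-0.1],[0,0,-0.1],[0,0,-0.1],[0,0,0]], twist=[0,0,0,0,0,0,0,0,0,0])

```text
time: 29.1
eef_pos: [0.5157, 0.2271, 0.1895]
tool_rot: [0.047, 0.7, -0.043, 0.711]
wrist_force: [-0.4, -0.7, 2.3]
gripper_width: 0.0277
```

```bash
python3 - <<'E'
from h import *
st()
E
```

```text
t 29.1 p [0.5157 0.2271 0.1895] yaw -7.3 xax [ 0.0168  0.0036 -0.9999] F [-0.39 -0.68  2.28] T [-0.009  0.149  0.03 ] w 0.0277 q [ 0.341  0.318  1.604 -0.002  1.203  0.47 ]
```

Request:
play_rows(claw=[22,22,22,22,22], linear=[[-0.02,0,-0.1],[0,0,-0.1],[0,0,-0.05],[0,0,-0.05],[0,0,0]], twist=[0,0,0,0,0])

```text
time: 29.52
eef_pos: [0.5165, 0.2274, 0.1825]
tool_rot: [0.047, 0.698, -0.043, 0.713]
wrist_force: [-1.5, -1.9, 4.0]
gripper_width: 0.0274
```

```bash
python3 - <<'E'
from h import *
st(); cap('wrist','w7.png')
s=cv2.imread('pics/w7.png')[110:330,220:420]; cv2.imwrite('pics/w7c.png',cv2.resize(s,None,fx=2.7,fy=2.7,interpolation=cv2.INTER_CUBIC))
E
```

```text
t 29.52 p [0.5165 0.2274 0.1825] yaw -7.29 xax [ 0.0212  0.0047 -0.9998] F [-1.5  -1.91  4.05] T [-0.157  0.202  0.043] w 0.0274 q [ 0.342  0.323  1.615 -0.003  1.182  0.47 ]
```

View pics/w7c.png

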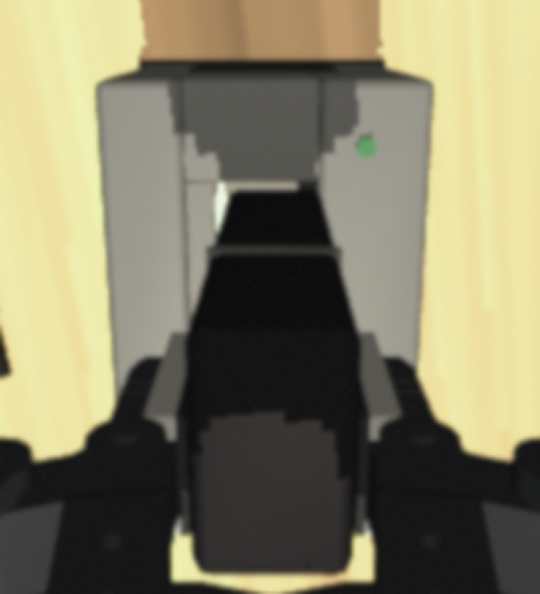

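Request:
play_rows(claw=[22,22,22,22], linear=[[-0.04,0,0.03],[-0.04,0,0],[0,0,0],[0,0,0]], twist=[0,0,0,0])

```text
time: 29.9
eef_pos: [0.5166, 0.2273, 0.1848]
tool_rot: [0.047, 0.696, -0.043, 0.715]
wrist_force: [0.3, -0.8, 3.2]
gripper_width: 0.0274
```

```bash
python3 - <<'E'
from h import *
st(); cap('wrist','w8.png')
s=cv2.imread('pics/w8.png')[160:220,280:360]; cv2.imwrite('pics/w8c.png',cv2.resize(s,None,fx=9,fy=9,interpolation=cv2.INTER_CUBIC))
E
```

```text
t 29.9 p [0.5166 0.2273 0.1848] yaw -7.29 xax [ 0.0272  0.0048 -0.9996] F [ 0.27 -0.81  3.21] T [-0.221 -0.042 -0.045] w 0.0274 q [ 0.343  0.318  1.616 -0.005  1.18   0.472]
```

View pics/w8c.png

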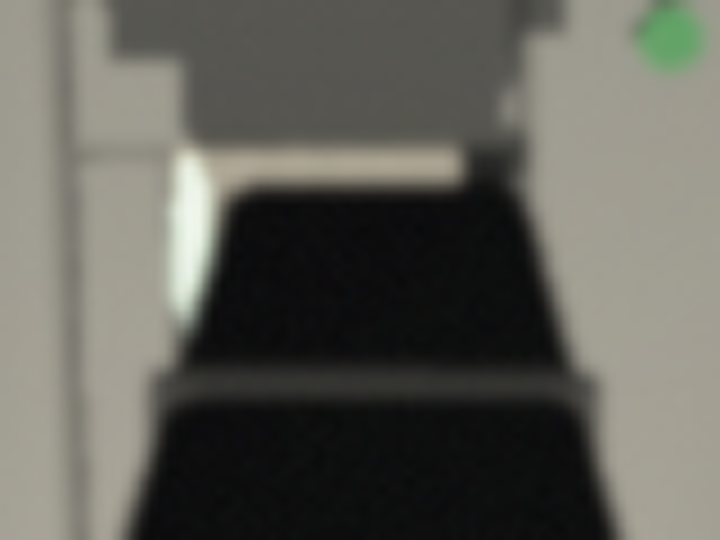

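Request:
play_rows(claw=[22,22,22,22,22,22,22,22,22], linear=[[0,0,0.1],[0,0,0.2],[0,0,0.2],[0,0,0.3],[0,0,0.3],[0,0,0.3],[0,0,0.3],[0,0,0.2],[0,0,0]], twist=[0,0,0,0,0,0,0,0,0])

```text
time: 30.7
eef_pos: [0.513, 0.2275, 0.245]
tool_rot: [0.047, 0.699, -0.043, 0.712]
wrist_force: [0.4, 0.9, -1.0]
gripper_width: 0.0276
```

Request:
play_rows(claw=[22,22,22,22,22,22,22], linear=[[0.5,0.2,0],[0.9,0.35,0],[0.9,0.35,0],[0.9,0.35,0],[0.9,0.35,0],[0.4,0.1,0],[0,0,0]], twist=[0,0,0,0,0,0,0])

```text
time: 31.28
eef_pos: [0.6504, 0.2798, 0.2461]
tool_rot: [0.047, 0.699, -0.043, 0.712]
wrist_force: [-0.2, -0.2, -1.6]
gripper_width: 0.0273
```

Request:
play_rows(claw=[22,22,22,22,22,22,22], linear=[[-0.9,-0.35,0],[-0.9,-0.35,0],[-0.9,-0.35,0],[-0.9,-0.35,0],[-0.9,-0.35,0],[0,0,0],[0,0,0]], twist=[0,0,0,0,0,0,0])

```text
time: 31.87
eef_pos: [0.503, 0.2229, 0.24]
tool_rot: [0.045, 0.704, -0.045, 0.708]
wrist_force: [0.2, 0.4, -0.1]
gripper_width: 0.0277
```

```bash
python3 - <<'E'
from h import *
st()
E
```

```text
t 31.87 p [0.503  0.2229 0.24  ] yaw -7.29 xax [ 5.5e-03  5.0e-04 -1.0e+00] F [ 0.19  0.42 -0.06] T [-0.003  0.008 -0.009] w 0.0277 q [ 3.410e-01  2.630e-01  1.549e+00 -1.000e-03  1.325e+00  4.690e-01]
```

Request:
play_rows(claw=[22,22,22,22,22,22,22], linear=[[0.5,0.2,0],[0.9,0.35,0],[0.9,0.35,0],[0.9,0.35,0],[0.9,0.35,0],[0.6,0.25,0],[0,0,0]], twist=[0,0,0,0,0,0,0])

```text
time: 32.45
eef_pos: [0.6456, 0.2797, 0.2412]
tool_rot: [0.045, 0.704, -0.045, 0.707]
wrist_force: [0.7, 0.6, -1.7]
gripper_width: 0.0279
```

Request:
play_rows(claw=[22,22,22,22,22,22,22], linear=[[-0.9,-0.35,0],[-0.9,-0.35,0],[-0.9,-0.35,0],[-0.9,-0.35,0],[-0.8,-0.3,0],[0,0,0],[0,0,0]], twist=[0,0,0,0,0,0,0])

```text
time: 33.03
eef_pos: [0.5092, 0.2271, 0.2363]
tool_rot: [0.045, 0.706, -0.045, 0.706]
wrist_force: [0.9, 1.1, -0.4]
gripper_width: 0.0276
```

```bash
python3 - <<'E'
from h import *
st()
E
```

```text
t 33.03 p [0.5092 0.2271 0.2363] yaw -7.29 xax [-2.e-04 -9.e-04 -1.e+00] F [ 0.9   1.12 -0.38] T [-0.034  0.004  0.074] w 0.0276 q [ 3.440e-01  2.790e-01  1.535e+00 -1.000e-03  1.328e+00  4.720e-01]
```

Request:
play_rows(claw=[22,22,22,22,22,22,22,22,22,22], linear=[[0.04,0,-0.1],[0.04,0,-0.15],[0.04,0,-0.2],[0.04,0,-0.2],[0.04,0,-0.2],[0,0,-0.2],[0,0,-0.1],[0,0,-0.1],[0,0,0],[0,0,0]], twist=[0,0,0,0,0,0,0,0,0,0])

```text
time: 33.87
eef_pos: [0.5196, 0.2283, 0.1929]
tool_rot: [0.045, 0.706, -0.045, 0.706]
wrist_force: [-0.3, -0.9, -1.4]
gripper_width: 0.0273
```

```bash
python3 - <<'E'
from h import *
st(); cap('wrist','w9.png')
s=cv2.imread('pics/w9.png')[160:220,280:360]; cv2.imwrite('pics/w9c.png',cv2.resize(s,None,fx=9,fy=9,interpolation=cv2.INTER_CUBIC))
E
```

```text
t 33.87 p [0.5196 0.2283 0.1929] yaw -7.3 xax [-2.e-04 -9.e-04 -1.e+00] F [-0.29 -0.86 -1.45] T [ 0.015 -0.013 -0.006] w 0.0273 q [ 3.400e-01  3.280e-01  1.577e+00 -1.000e-03  1.237e+00  4.680e-01]
```

View pics/w9c.png

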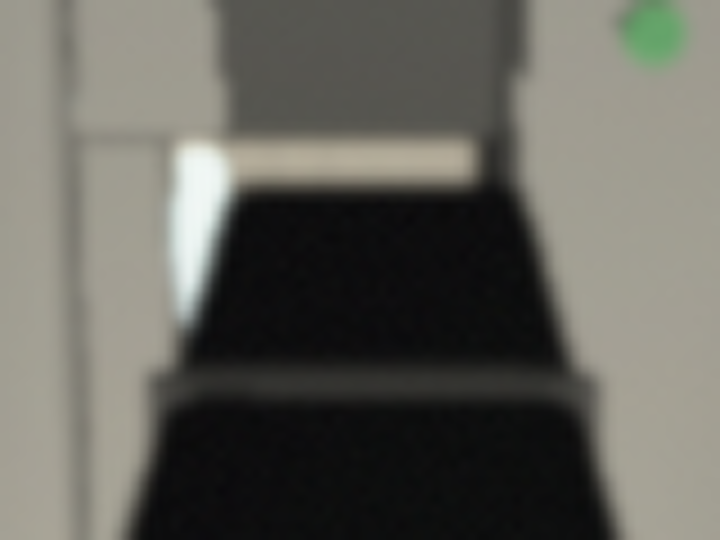

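Request:
play_rows(claw=[22,22,22,22], linear=[[-0.06,-0.02,0],[-0.06,-0.02,0],[0,0,0],[0,0,0]], twist=[0,0,0,0])

```text
time: 34.25
eef_pos: [0.5158, 0.2271, 0.1941]
tool_rot: [0.045, 0.705, -0.045, 0.706]
wrist_force: [0.1, 0.9, -1.7]
gripper_width: 0.0275
```

```bash
python3 - <<'E'
from h import *
st(); c=cap('wrist','w10.png')
s=cv2.imread('pics/w10.png')[160:220,280:360]; cv2.imwrite('pics/w10c.png',cv2.resize(s,None,fx=9,fy=9,interpolation=cv2.INTER_CUBIC))
a=np.radians(-7.0); ex=np.array([np.cos(a),np.sin(a),0]);ey=np.array([-np.sin(a),np.cos(a),0])
def crop(p): return ((proj(c,p)-[280,160])*9).round(0)
m=np.array([.5163,.2267,.105])
print('mouth',[crop(m+sx*.0155*ex+sy*.0245*ey) for sx,sy in((-1,1),(1,1),(-1,0),(1,0))])
z=arm.state()['eef_pos'][2]-.0933+.018
print('shoulder if centred',[crop([m[0],m[1],z]+sx*.014*ex+.023*ey) for sx in(-1,1)])
E
```

```text
t 34.25 p [0.5158 0.2271 0.1941] yaw -7.29 xax [ 1.5e-03 -2.0e-04 -1.0e+00] F [ 0.07  0.94 -1.68] T [-0.051  0.025 -0.052] w 0.0275 q [ 3.400e-01  3.210e-01  1.585e+00 -1.000e-03  1.234e+00  4.680e-01]
mouth [array([210., 123.]), array([536., 121.]), array([216., 369.]), array([532., 368.])]
shoulder if centred [array([219., 168.]), array([529., 167.])]
```

View pics/w10c.png

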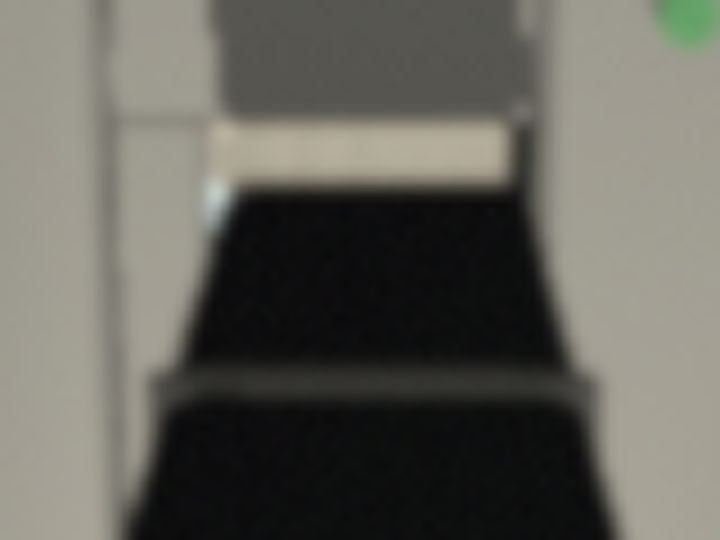

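```bash
python3 - <<'E'
from h import *
def rep(f,tcp,yw,ctr):
    c=load(f); a=np.radians(yw); ex=np.array([np.cos(a),np.sin(a),0]);ey=np.array([-np.sin(a),np.cos(a),0])
    for n,h in(('head',.132-.002),('band',.085),('shoulder',.018)):
        p=np.array([ctr[0],ctr[1],tcp-.0933+h]); print(f,n,proj(c,p+.023*ey-.014*ex).round(1),proj(c,p+.023*ey+.014*ex).round(1),'near',proj(c,p-.023*ey).round(1), 'd/dy1mm',(proj(c,p+.024*ey)-proj(c,p+.023*ey)).round(2),'dz',(proj(c,p+.023*ey+[0,0,.001])-proj(c,p+.023*ey)).round(2))
rep('w4',.0953,-.3,(.5415,-.3219)); rep('w10',.1941,-7.2,(.5156,.2274))
for f in('w4','w10'):
    g=cv2.imread(f'pics/{f}.png',0); print(f,'col321 rows170-330'); print([int(v) for v in g[176:215,321]]); print('top edge',[int(v) for v in g[308:330,321]]); print('row190',[int(v) for v in g[190,296:346]]);print('row203',[int(v) for v in g[203,290:352]])
E
```

```text
w4 head [287.7 231.4] [354.2 231.7] near [320.7 323.5] d/dy1mm [ 0.01 -2.22] dz [-0.02  0.92]
w4 band [297.3 201.6] [345.7 201.8] near [321.3 272.6] d/dy1mm [ 0.   -1.66] dz [-0.01  0.49]
w4 shoulder [304.7 178.6] [339.1 178.7] near [321.7 231.4] d/dy1mm [ 0.   -1.21] dz [-0.    0.25]
w10 head [288.  232.5] [354.6 232.4] near [321.3 323.9] d/dy1mm [-0.   -2.21] dz [0.01 0.95]
w10 band [296.7 201.7] [345.2 201.6] near [321.  272.4] d/dy1mm [-0.   -1.66] dz [0.01 0.5 ]
w10 shoulder [303.4 177.9] [338.  177.8] near [320.7 230.6] d/dy1mm [-0.   -1.21] dz [0.   0.25]
w4 col321 rows170-330
[102, 102, 102, 97, 83, 55, 26, 13, 7, 7, 6, 8, 10, 7, 8, 7, 7, 6, 7, 6, 6, 8, 7, 12, 20, 30, 36, 33, 21, 9, 6, 8, 5, 6, 7, 7, 7, 7, 7]
top edge [36, 35, 35, 35, 35, 34, 35, 35, 35, 35, 34, 34, 36, 53, 99, 149, 179, 189, 190, 190, 183, 158]
row190 [178, 179, 179, 179, 169, 143, 92, 38, 11, 7, 8, 7, 7, 9, 6, 6, 6, 9, 10, 5, 8, 6, 9, 8, 7, 8, 6, 7, 6, 7, 7, 6, 7, 6, 8, 6, 7, 8, 7, 8, 8, 6, 7, 12, 30, 58, 82, 102, 128, 158]
row203 [175, 178, 179, 178, 177, 160, 119, 76, 55, 47, 41, 34, 28, 27, 26, 26, 26, 2
[... 262 characters left out ...]
2, 12, 12, 13, 15, 13, 11, 13, 13, 11, 13, 18, 29, 43, 50, 46, 30, 16, 13, 14, 12, 14, 13, 13, 13, 13, 13]
top edge [50, 49, 49, 49, 49, 48, 49, 49, 49, 49, 48, 48, 49, 69, 124, 184, 216, 224, 225, 225, 220, 195]
row190 [158, 158, 158, 159, 155, 139, 97, 49, 18, 12, 13, 14, 14, 11, 15, 11, 13, 13, 12, 13, 14, 13, 12, 12, 12, 12, 12, 14, 12, 12, 14, 13, 13, 14, 13, 12, 15, 14, 12, 13, 13, 13, 14, 30, 75, 122, 150, 159, 159, 159]
row203 [153, 141, 128, 129, 146, 144, 115, 86, 71, 65, 57, 49, 41, 38, 38, 38, 41, 44, 47, 47, 46, 47, 46, 47, 46, 46, 46, 46, 46, 46, 47, 46, 46, 45, 47, 47, 46, 47, 47, 46, 46, 46, 47, 46, 47, 47, 46, 46, 47, 47, 49, 54, 59, 66, 74, 88, 117, 147, 158, 160, 161, 160]
```

Request:
play_rows(claw=[22,22,22,22,22], linear=[[0,0,-0.1],[0,0,-0.1],[0,0,-0.1],[0,0,-0.1],[0,0,-0.05]], twist=[0,0,0,0,0])

```text
time: 34.72
eef_pos: [0.5168, 0.2275, 0.1825]
tool_rot: [0.046, 0.704, -0.044, 0.708]
wrist_force: [-1.0, 0.2, 4.0]
gripper_width: 0.0274
```

```bash
python3 - <<'E'
from h import *
st()
E
```

```text
t 34.72 p [0.5168 0.2275 0.1825] yaw -7.29 xax [ 0.0056  0.0012 -1.    ] F [-0.98  0.21  3.98] T [-0.103  0.085  0.006] w 0.0274 q [ 3.400e-01  3.310e-01  1.602e+00 -1.000e-03  1.202e+00  4.680e-01]
```

Request:
play_rows(claw=[22,22,22], linear=[[-0.05,0,0],[-0.03,-0.01,0],[0,0,0]], twist=[0,0,0])

```text
time: 34.97
eef_pos: [0.517, 0.2274, 0.1836]
tool_rot: [0.046, 0.702, -0.044, 0.71]
wrist_force: [-0.8, -1.2, 3.5]
gripper_width: 0.0275
```

```bash
python3 - <<'E'
from h import *
st()
E
```

```text
t 34.97 p [0.517  0.2274 0.1836] yaw -7.29 xax [ 0.0114  0.002  -0.9999] F [-0.84 -1.17  3.49] T [-0.152  0.176  0.028] w 0.0275 q [ 0.341  0.328  1.605 -0.002  1.198  0.469]
```

Request:
play_rows(claw=[22,22,22,22,22], linear=[[-0.05,0,0.1],[-0.05,0,0.15],[0,0,0],[0,0,0],[0,0,0]], twist=[0,0,0,0,0])

```text
time: 35.38
eef_pos: [0.5133, 0.2274, 0.1907]
tool_rot: [0.046, 0.702, -0.044, 0.709]
wrist_force: [-0.5, -0.3, -1.7]
gripper_width: 0.0274
```

```bash
python3 - <<'E'
from h import *
st()
E
```

```text
t 35.38 p [0.5133 0.2274 0.1907] yaw -7.3 xax [ 0.0102  0.0019 -0.9999] F [-0.48 -0.29 -1.69] T [-0.029 -0.024  0.012] w 0.0274 q [ 0.343  0.317  1.601 -0.002  1.213  0.471]
```

Request:
play_rows(claw=[22,22], linear=[[0,0,-0.15],[0,0,-0.15]], twist=[0,0])

```text
time: 35.55
eef_pos: [0.5132, 0.2276, 0.1825]
tool_rot: [0.046, 0.702, -0.044, 0.709]
wrist_force: [0.1, -0.1, 6.6]
gripper_width: 0.0274
```

```bash
python3 - <<'E'
from h import *
st()
E
```

```text
t 35.55 p [0.5132 0.2276 0.1825] yaw -7.29 xax [ 0.0109  0.0023 -0.9999] F [ 0.07 -0.14  6.56] T [-0.132 -0.035  0.005] w 0.0274 q [ 0.343  0.324  1.613 -0.002  1.193  0.471]
```

Request:
play_rows(claw=[22], linear=[[0.05,-0.01,0]], twist=[0])

```text
time: 35.63
eef_pos: [0.5147, 0.2274, 0.1823]
tool_rot: [0.046, 0.702, -0.044, 0.71]
wrist_force: [0.3, 0.2, 5.7]
gripper_width: 0.0277
```

```bash
python3 - <<'E'
from h import *
st()
E
```

```text
t 35.63 p [0.5147 0.2274 0.1823] yaw -7.28 xax [ 0.0111  0.0026 -0.9999] F [0.26 0.24 5.73] T [-0.057  0.01   0.012] w 0.0277 q [ 3.420e-01  3.260e-01  1.611e+00 -1.000e-03  1.193e+00  4.700e-01]
```

Request:
play_rows(claw=[22,22], linear=[[-0.01,-0.01,-0.15],[-0.01,0,-0.15]], twist=[0,0])

```text
time: 35.8
eef_pos: [0.5159, 0.2278, 0.1749]
tool_rot: [0.047, 0.7, -0.043, 0.711]
wrist_force: [-2.1, -0.2, 6.7]
gripper_width: 0.0279
```

```bash
python3 - <<'E'
from h import *
st()
E
```

```text
t 35.8 p [0.5159 0.2278 0.1749] yaw -7.28 xax [ 0.0155  0.0042 -0.9999] F [-2.11 -0.16  6.71] T [-0.053  0.493  0.114] w 0.0279 q [ 3.420e-01  3.330e-01  1.622e+00 -1.000e-03  1.171e+00  4.690e-01]
```

Request:
play_rows(claw=[22,22,22], linear=[[-0.03,-0.01,-0.15],[-0.03,0,-0.15],[-0.02,0,-0.15]], twist=[0,0,0])

```text
time: 36.05
eef_pos: [0.5154, 0.2283, 0.1626]
tool_rot: [0.047, 0.698, -0.042, 0.713]
wrist_force: [0.1, -0.4, 4.6]
gripper_width: 0.0275
```

```bash
python3 - <<'E'
from h import *
st(); cap('wrist','w11.png')
s=cv2.imread('pics/w11.png')[140:340,240:400]; cv2.imwrite('pics/w11c.png',cv2.resize(s,None,fx=3,fy=3,interpolation=cv2.INTER_CUBIC))
E
```

```text
t 36.05 p [0.5154 0.2283 0.1626] yaw -7.26 xax [ 0.0209  0.0062 -0.9998] F [ 0.14 -0.4   4.61] T [-0.032  0.023  0.067] w 0.0275 q [ 3.430e-01  3.420e-01  1.643e+00 -1.000e-03  1.135e+00  4.700e-01]
```

View pics/w11c.png

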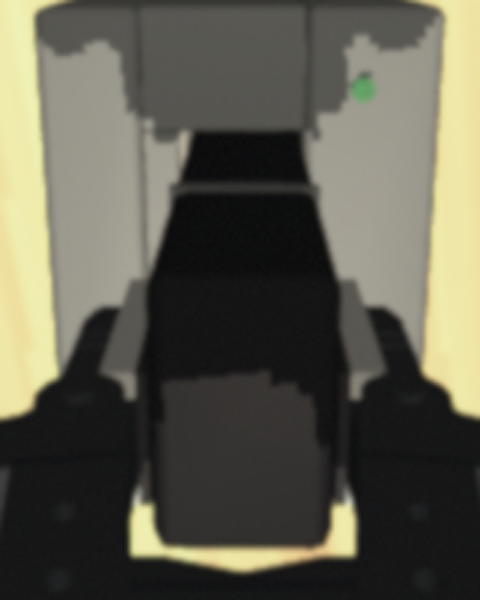

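Request:
play_rows(claw=[22,22,22], linear=[[-0.02,-0.02,-0.12],[-0.02,-0.02,-0.12],[-0.02,-0.01,-0.12]], twist=[0,0,0])

```text
time: 36.35
eef_pos: [0.5152, 0.2279, 0.1528]
tool_rot: [0.048, 0.697, -0.041, 0.714]
wrist_force: [-1.4, 0.0, 8.5]
gripper_width: 0.0276
```

```bash
python3 - <<'E'
from h import *
st()
E
```

```text
t 36.35 p [0.5152 0.2279 0.1528] yaw -7.25 xax [ 0.0249  0.0086 -0.9997] F [-1.45  0.03  8.49] T [-0.058  0.144  0.126] w 0.0276 q [ 0.342  0.349  1.66  -0.     1.106  0.468]
```

Request:
play_rows(claw=[22,22,22], linear=[[0,-0.02,-0.12],[0,-0.02,-0.12],[0,-0.01,-0.1]], twist=[0,0,0])

```text
time: 36.6
eef_pos: [0.5151, 0.2275, 0.1439]
tool_rot: [0.049, 0.697, -0.04, 0.714]
wrist_force: [-0.9, -0.6, 6.2]
gripper_width: 0.0277
```

```bash
python3 - <<'E'
from h import *
st()
E
```

```text
t 36.6 p [0.5151 0.2275 0.1439] yaw -7.23 xax [ 0.0258  0.011  -0.9996] F [-0.93 -0.57  6.19] T [0.012 0.069 0.069] w 0.0277 q [0.34  0.358 1.673 0.002 1.083 0.465]
```

Request:
play_rows(claw=[22,22,22], linear=[[0,-0.01,-0.1],[0,-0.01,-0.1],[0,-0.01,-0.08]], twist=[0,0,0])

```text
time: 36.85
eef_pos: [0.515, 0.2271, 0.1356]
tool_rot: [0.049, 0.697, -0.04, 0.715]
wrist_force: [0.8, -0.2, 4.7]
gripper_width: 0.0275
```

```bash
python3 - <<'E'
from h import *
st()
E
```

```text
t 36.85 p [0.515  0.2271 0.1356] yaw -7.22 xax [ 0.0263  0.0122 -0.9996] F [ 0.84 -0.17  4.68] T [ 0.083 -0.044  0.071] w 0.0275 q [0.338 0.366 1.685 0.003 1.062 0.463]
```

Request:
play_rows(claw=[22,22], linear=[[0,0,-0.07],[0,0,-0.07]], twist=[0,0])

```text
time: 37.02
eef_pos: [0.515, 0.2271, 0.1308]
tool_rot: [0.049, 0.697, -0.039, 0.715]
wrist_force: [0.1, -0.0, 3.2]
gripper_width: 0.0277
```

Request:
play_rows(claw=[22], linear=[[0,0,-0.07]], twist=[0])

```text
time: 37.1
eef_pos: [0.515, 0.2271, 0.1285]
tool_rot: [0.049, 0.697, -0.04, 0.715]
wrist_force: [0.4, 0.1, 5.0]
gripper_width: 0.0274
```

Request:
play_rows(claw=[22], linear=[[0,0,-0.07]], twist=[0])

```text
time: 37.18
eef_pos: [0.5151, 0.2271, 0.1262]
tool_rot: [0.049, 0.697, -0.04, 0.715]
wrist_force: [0.7, 0.9, 4.4]
gripper_width: 0.0277
```

Request:
play_rows(claw=[22], linear=[[0,0,-0.07]], twist=[0])

```text
time: 37.27
eef_pos: [0.5151, 0.2272, 0.124]
tool_rot: [0.049, 0.697, -0.039, 0.715]
wrist_force: [-0.5, 0.3, 10.2]
gripper_width: 0.0277
```

Request:
play_rows(claw=[22], linear=[[0,0,-0.03]], twist=[0])

```text
time: 37.35
eef_pos: [0.5151, 0.2272, 0.1236]
tool_rot: [0.049, 0.697, -0.039, 0.715]
wrist_force: [-2.3, -0.5, 15.4]
gripper_width: 0.0274
```

Request:
play_rows(claw=[22], linear=[[0,0,-0.03]], twist=[0])

```text
time: 37.43
eef_pos: [0.5151, 0.2273, 0.1236]
tool_rot: [0.049, 0.697, -0.039, 0.715]
wrist_force: [-3.0, -1.1, 14.9]
gripper_width: 0.0278
```

```bash
python3 - <<'E'
from h import *
st()
E
```

```text
t 37.43 p [0.5151 0.2273 0.1236] yaw -7.21 xax [ 0.0265  0.0125 -0.9996] F [-3.04 -1.1  14.9 ] T [-0.292  0.671  0.129] w 0.0278 q [0.338 0.38  1.699 0.004 1.034 0.462]
```

Request:
play_rows(claw=[30,34,40,48,56,62,64,64], linear=[[0,0,0],[0,0,0],[0,0,0],[0,0,0],[0,0,0],[0,0,0],[0,0,0],[0,0,0]], twist=[0,0,0,0,0,0,0,0])

```text
time: 38.1
eef_pos: [0.5118, 0.2261, 0.1198]
tool_rot: [0.048, 0.699, -0.041, 0.712]
wrist_force: [0.2, 0.1, -0.9]
gripper_width: 0.064
```

```bash
python3 - <<'E'
from h import *
st(); c=cap('wrist','w12.png'); cap('scene','s12.png')
s=cv2.imread('pics/s12.png')[150:330,310:470]; cv2.imwrite('pics/s12c.png',cv2.resize(s,None,fx=3.3,fy=3.3,interpolation=cv2.INTER_CUBIC))
E
```

```text
t 38.1 p [0.5118 0.2261 0.1198] yaw -7.24 xax [ 0.0184  0.0098 -0.9998] F [ 0.22  0.14 -0.91] T [0.03  0.051 0.022] w 0.064 q [0.338 0.384 1.704 0.004 1.033 0.463]
```

View pics/w12.png

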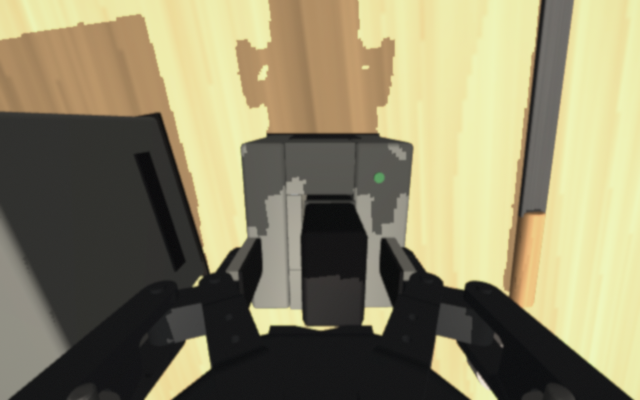

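View pics/s12c.png

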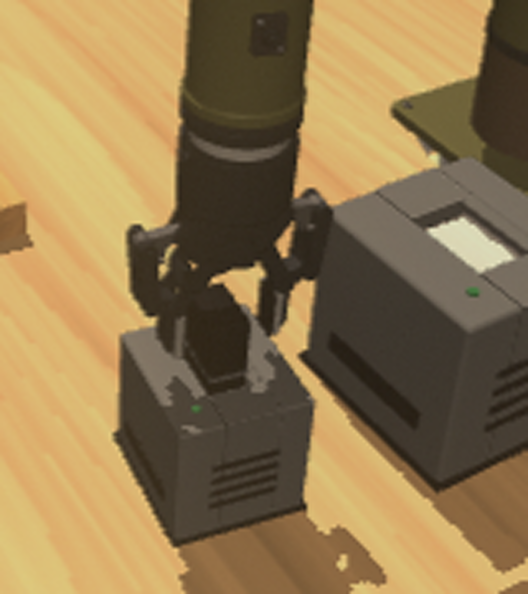

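Request:
play_rows(claw=[64,64,64,64,64,64,64,64,64,64,40,20], linear=[[0.05,0,0.1],[0.03,0,0.2],[0,0,0.3],[0,0,0.3],[0,0,0.3],[0,0,0.3],[0,0,0.3],[0,0,0.3],[0,0,0.3],[0,0,0.2],[0,0,0],[0,0,0]], twist=[0,0,0,0,0,0,0,0,0,0,0,0])

```text
time: 39.2
eef_pos: [0.5157, 0.2266, 0.2099]
tool_rot: [0.049, 0.697, -0.04, 0.714]
wrist_force: [-0.5, -1.2, -0.4]
gripper_width: 0.0408
```

```bash
python3 - <<'E'
from h import *
st(); c=cap('wrist','w13.png'); 
s=cv2.imread('pics/w13.png')[140:340,220:440]; cv2.imwrite('pics/w13c.png',cv2.resize(s,None,fx=2.9,fy=2.9,interpolation=cv2.INTER_CUBIC))
E
```

```text
t 39.2 p [0.5157 0.2266 0.2099] yaw -7.24 xax [ 0.0246  0.012  -0.9996] F [-0.49 -1.15 -0.41] T [-0.05   0.026  0.001] w 0.0408 q [0.337 0.294 1.584 0.003 1.237 0.462]
```

View pics/w13c.png

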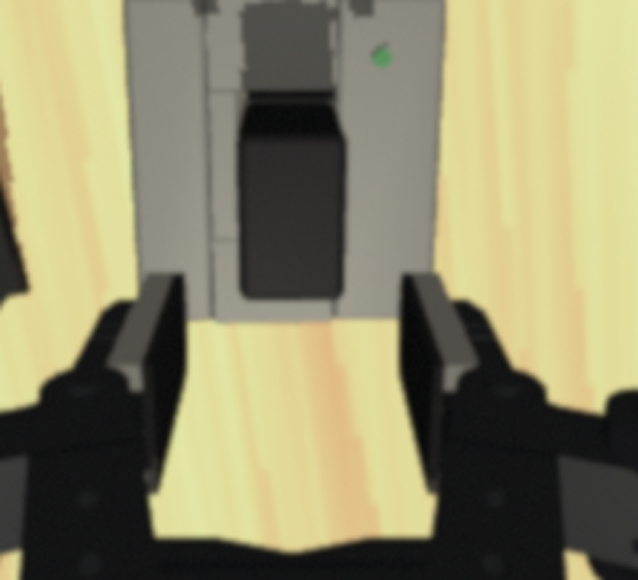

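```bash
python3 - <<'E'
from h import *
c=load('w13')
for z in(.155,.16,.165,.17):
    q=np.array([ray(c,220+x/2.9,140+y/2.9,z)[:2] for x,y in[(239,135),(346,135),(344,299),(239,299)]])
    print(z,q.mean(0).round(4),np.linalg.norm(q[1]-q[0]).round(4),np.linalg.norm(q[2]-q[3]).round(4),np.linalg.norm(q[0]-q[3]).round(4))
E
```

```text
0.155 [0.5165 0.2254] 0.0274 0.0285 0.0455
0.16 [0.5166 0.2271] 0.0267 0.0278 0.0443
0.165 [0.5167 0.2288] 0.026 0.027 0.0432
0.17 [0.5168 0.2305] 0.0254 0.0263 0.042
```

Request:
play_rows(claw=[0,0,0,0,0,0,0,0,0], linear=[[0,0,0],[0,0,-0.1],[0,0,-0.2],[0,0,-0.2],[0,0,-0.2],[0,0,-0.2],[0,0,-0.2],[0,0,-0.1],[0,0,0]], twist=[0,0,0,0,0,0,0,0,0])

```text
time: 40.0
eef_pos: [0.5129, 0.2255, 0.1654]
tool_rot: [0.048, 0.7, -0.041, 0.711]
wrist_force: [0.8, 0.5, -0.0]
gripper_width: -0.0
```

```bash
python3 - <<'E'
from h import *
st()
E
```

```text
t 40.0 p [0.5129 0.2255 0.1654] yaw -7.24 xax [ 0.016   0.009  -0.9998] F [ 0.79  0.48 -0.02] T [0.003 0.045 0.011] w -0.0 q [0.337 0.336 1.644 0.004 1.143 0.462]
```

Request:
play_rows(claw=[0,0], linear=[[0.1,0.03,-0.03],[0,0,-0.06]], twist=[0,0])

```text
time: 40.17
eef_pos: [0.5161, 0.2265, 0.1623]
tool_rot: [0.048, 0.7, -0.041, 0.711]
wrist_force: [0.0, 0.4, 0.2]
gripper_width: -0.0002
```

Request:
play_rows(claw=[0], linear=[[0,0,-0.05]], twist=[0])

```text
time: 40.25
eef_pos: [0.5164, 0.2266, 0.1608]
tool_rot: [0.048, 0.7, -0.041, 0.711]
wrist_force: [-1.6, -0.3, 7.8]
gripper_width: -0.0002
```

Request:
play_rows(claw=[0], linear=[[0,0,-0.04]], twist=[0])

```text
time: 40.33
eef_pos: [0.517, 0.2268, 0.1607]
tool_rot: [0.048, 0.7, -0.041, 0.712]
wrist_force: [-3.7, -0.8, 13.1]
gripper_width: 0.0005
```

Request:
play_rows(claw=[0], linear=[[-0.02,0,-0.06]], twist=[0])

```text
time: 40.42
eef_pos: [0.517, 0.2268, 0.1607]
tool_rot: [0.048, 0.699, -0.041, 0.712]
wrist_force: [-2.9, -2.6, 13.3]
gripper_width: 0.0001
```

Request:
play_rows(claw=[0,0,0,0,0,0,0,0,0,0,0], linear=[[0,0,0.1],[0,0,0.2],[0,0,0.3],[0,0,0.3],[0,0,0.4],[0,0,0.5],[0,0,0.5],[0,0,0.5],[0,0,0.4],[0,0,0.2],[0,0,0]], twist=[0,0,0,0,0,0,0,0,0,0,0])

```text
time: 41.33
eef_pos: [0.5183, 0.2274, 0.2754]
tool_rot: [0.05, 0.697, -0.04, 0.715]
wrist_force: [0.1, 0.6, -0.6]
gripper_width: 0.0
```

```bash
python3 - <<'E'
from h import *
st(); c=cap('wrist','w14.png'); cap('scene','s14.png'); cap('top','t14.png')
s=cv2.imread('pics/s14.png'); cv2.imwrite('pics/s14c.png',cv2.resize(s[150:330,310:470],None,fx=3.3,fy=3.3,interpolation=cv2.INTER_CUBIC))
for z in(.155,.16): print(proj(c,(.5163,.2267,z)))
E
```

```text
t 41.33 p [0.5183 0.2274 0.2754] yaw -7.24 xax [ 0.0264  0.0124 -0.9996] F [ 0.07  0.63 -0.55] T [ 0.026  0.02  -0.021] w 0.0 q [0.337 0.248 1.478 0.003 1.386 0.462]
[316.13568684 194.31810036]
[316.18446229 195.58275224]
```

View pics/w14.png

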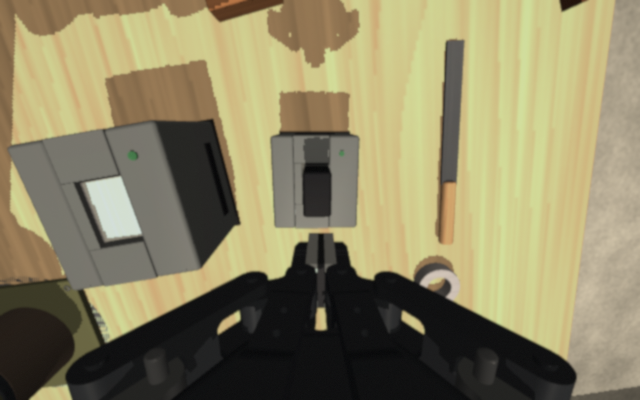

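View pics/s14c.png

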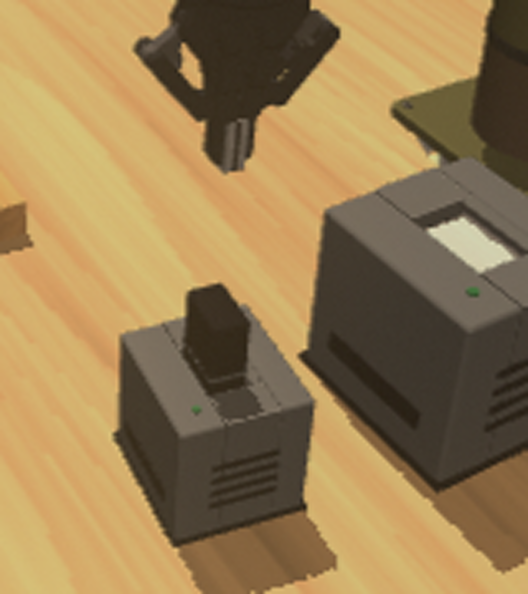

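View pics/s14.png

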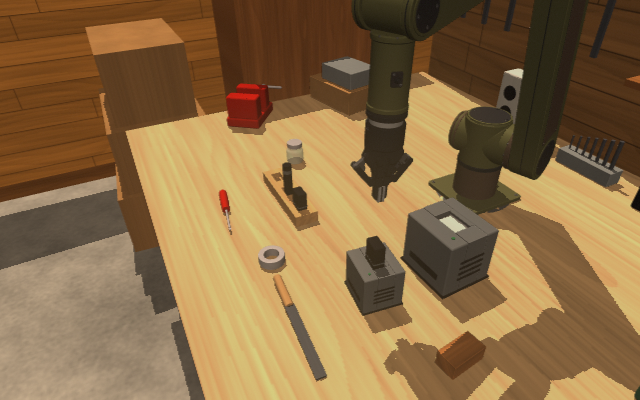

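The pack stands upright in the dock, with about 55 mm showing (allowed 47 to 65 mm). The bystanders are where they were.

```bash
python3 -c "
from station import order
print(order.close_job())"
```

```text
the job is handed in; nothing more can be done
None
```

The tall pack is in the small dock on what feels like the stop, released and standing upright. I handed the job in at about 41 s of the 67 s allowed. The contact pad's travel can't be read directly, so that it is fully pressed is inferred from the force and height checks.

- **Handling:** I took the pack from the far rack pocket, pushed the flap open with its tongue (5 to 8 N) and slid it down slowly.
- **The stop:** The force rose sharply from about 4 N to 15 N, with the tongue about 75 mm below the mouth. That is inside the 65 to 83 mm range.
- **Seating check:** After letting go, I pressed the head lightly with the closed fingers. It held at 13 N at the same height, about 0.160 m, so the pack had not risen and was not hung up on the flap.
- **Last pictures:** The pack is central and upright with its grey band just above the mouth. The other two packs, jar, ring, file, screwdriver and offcut look unmoved, and the gripper was clear of everything.
- **What went wrong:** Fast moves tilted the tool by up to about 4°, so I had to straighten it above the dock. On the first try the tilt left the pack about 2 mm off, so I backed out at light force and re-aligned before the insertion that worked. The highest wrist reading I saw was about 15 N; readings came only at the end of each move.

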